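# Zero the batch counter, load the carrier, index it and scan its label

## Robot

A 7-joint arm with a two-finger parallel gripper is mounted at the origin on the work surface. World frame = base frame: x ahead of the robot, y to its left, z up, the work surface at z = 0. Lengths are in m, angles in degrees, forces in N, time in s.
With the tool pointing down it reaches from about 0.4 to 0.85 m from the base axis. Payload 4.4 kg.
Tool frame: the origin (TCP) lies between the finger pads; the fingertips stand 22 mm ahead of it and the grasp point (between the pads) lies 3 mm ahead of it; z points along the fingers, y is the direction in which the jaws open and shut (so a half turn about z gives the same grasp; the last joint's range is limited). The gripper opens to 94 mm and grips with 3 to 60 N. Pads are 16 mm wide; open, the fingers measure 119 mm over their backs; the gripper's body (75 mm by 177 mm) begins 78 mm behind the grasp point.
Start: joints at [-79.744, 36.005, 2.206, 86.941, -1.547, 57.084, -1.146], TCP at [0.158, 0.631, 0.227] pointing down, gripper open.
Joint ranges: [-175.42, 175.42], [-21.48, 121.26], [-71.46, 75.88], [10.55, 141.38], [-63.04, 243.04], [13.31, 113.54], [-168.57, 168.57]. Speed limits (degrees/s): [147.25, 147.25, 180, 180, 180, 180, 180].

## Interface

Orientations are given as [roll, pitch, yaw] about the fixed x, y, z axes, in that order (R = Rz(yaw) Ry(pitch) Rx(roll)).
In Python, from rig import sensors, viewer, workorder, nets gives the robot as it stands.
- The arm moves only by the shell command python3 -m creep 'ROWS' [OPENING]. ROWS is JSON, a list of rows, each a list of 4 numbers: the shift along the world's x, y, z in cm, then the turn about the world's z in rad. A call has 1 to 12 rows; each row is the pose to reach, as a shift and turn from the pose commanded when the call began; what a row does not reach only later rows make up. A row lasts 1/8 s, in which the tool goes at most 62.5 mm and 10.7 degrees, less where a joint would pass 70% of its speed; a pose out of reach is approached as far as the arm can. A call with a gripper value outside its range is refused whole. OPENING is the opening, from 0 (shut) to 1 (fully open), set as the call begins (- or left out, the last holds). The fingers move at their own pace and stop on an object; the grip force is fixed at half the most. Time passes only in rows, so rows that repeat a pose let the fingers close. It gives the time, the measured TCP pose, the force and the opening at its end, in the units of the state.
- sensors.state(): the state, without advancing time (a new reading comes with each control period).
- viewer.camera(name): name is "side" or "top"; returns the picture (420x560x3 uint8, red, green, blue); there is no depth.
- viewer.camera_params(name): a dict with "camera_matrix" (3x3 intrinsics, pixels), "distortion" ([k1, k2, p1, p2, k3] as OpenCV has them; the pictures are not rectified), "R" (3x3) and "t" (3): a world point X has camera coordinates R X + t. Camera axes: x right, y down, z forward; pixel columns grow to the right and rows downward; lengths in m; the calibration is good to about 2 mm. A picture is of the moment at which its call begins. camera_params takes no time and is no camera call.
- workorder.hand_in(): hands the job in, once; it reports no verdict.
Trained networks look in the newest picture that a camera, given by its name, has taken for a name from the list of things; names that differ only in an ending like _2 or _b are one class to them, and where a whole thing is asked for, a point or a joint stands for the part that bears it (a point fixed in the world has none). Each returns a list of dicts, best first, with "conf" (0 to 1); they miss things now and then, are a little off and sometimes report something else, mostly with a low value. They report only what shows in the picture. A call takes as long as a camera call. They do not tell look-alikes from the thing itself.
- nets.boxes_of(camera, target): "at" ([x, y, z] in m, in the coordinates of the camera as it stood for that picture, good to about 4 mm: the middle of the surface that is visible of it).
- nets.regions_of(camera, target): "mask" (420x560 bool, what is visible of it).
The state is a dict: "t": time; "joints": joint angles; "qvel": joint speeds; "joint_efforts": joint torques, N m; "ee_pos": TCP position; "ee_rot": TCP orientation; "contact_force": force on the tool from outside, world axes, zero at the start; "wrist_torque": the same for the moment, N m; "grip_width": finger opening in m.
Only numpy, scipy, OpenCV 4.12 (cv2) and the standard library are available. Lean on these libraries where they do the work, as an engineer would, in place of code of your own. Each camera call takes 0.05 s, during which the arm holds its last target.

## Task

Start a new batch at the packing station: first turn the counter's reset knob anticlockwise all the way back to its zero stop, then set every filled punnet that lies on the table flat inside the rim of the tray on the carrier, and slide the loaded carrier left along its rail until it clicks into the checking station (pointer at the capped post). Then take the hand scanner, hold its nose 5 to 12 cm in front of the barcode plate on the carrier, aimed at the middle of the plate and steady for two seconds, and lay it back flat along its rubber pad. Leave the counter at zero, the carrier at the station and the other things on the table where they are.

Things in the scene. Friction and masses are not known exactly. Their poses are not given: they have to be found in the camera images.
- reset (a joint): reset knob of the batch counter, rad: 0 = zero stop, grows clockwise seen from above (up to 5.2); it stays where it is left. It must be turned anticlockwise to 0.
- reset_grip (a point): point on the vertical knob axis at grip height, 37 mm above the top of the grey counter box (130 x 130 x 55 mm). The knob: a black bar 53 x 14 x 32 mm (top 7 mm above this point) on a disc of radius 28, 8 mm thick. The frame turns with the knob, x along the bar; the white line on the bar's -x half points at the steel zero mark on the box at zero.
- carrier (a joint): travel of the carrier along its rail, m: starts at 0 to 0.04 (loading end), grows as it slides left (towards +y); sprung ball detent of the checking station at 0.160, end of travel at 0.19. Needs about 8 N to move.
- tray (a point): centre of the carrier's tray floor (white, lattice pattern), 44 mm above the table. x is across the rail (away from the robot), y along the rail towards the checking station, z up. The floor is 136 x 330 mm (x, y) inside a rim 10 mm high and 5 mm thick; four punnets fit side by side, each lying along x, at y = -0.12, -0.04, 0.04 and 0.12. Moves with the carrier.
- grip_tab (a point): middle of the grey upright tab to move the carrier by; the tab is 50 x 14 x 34 mm (x, y, z), stands on the carrier deck outside the tray's left end at (-0.035, 0.195) from tray; this point is 21 mm above the deck and 13 mm below the tab's top. Axes as tray.
- label (a point): centre of the barcode plate (62 x 52 mm) on the left end of the carrier at (0.060, 0.200, 0.070) from tray. Axes as tray (they do not tilt with the plate); the plate faces the robot (-x) and leans back 30 degrees, so the scanner is held level on its -x side, pointing along +x.
- check_post (a point): top of the capped dark post of the checking station on the far side of the rail, 34 mm above the table; the carrier's pointer (on its far side, at tray y = 0) stands at it when the carrier is home. Fixed on the rail; axes as tray.
- scanner: loose hand scanner, a level bar 147 mm long, 0.18 kg: white handle 110 x 34 x 34 mm (x from -73 to +37 mm) and a black head 46 mm wide and 36 mm high (x from 37 to 73 mm). Origin at the centre of its underside, x towards the nose, z up. Starts lying on the pad.
- scanner_nose (a point): centre of the scanner's front window, (0.073, 0, 0.018) from its origin; the beam leaves here along +x. Axes as scanner.
- pad: black rubber pad of the scanner, 180 x 110 x 4 mm (x, y, z), fixed on the table; origin at the centre of its underside, x along its length.
- punnet1: filled punnet of dried fruit, closed clear box with a white lid rim, 120 x 54 x 46 mm (x, y, z), 0.16 kg, two to four of four are present; origin at the centre of its underside, x along its length, z up. Grip it across its 54 mm width, from above.
- punnet2: filled punnet of dried fruit, closed clear box with a white lid rim, 120 x 54 x 46 mm (x, y, z), 0.16 kg, two to four of four are present; origin at the centre of its underside, x along its length, z up. Grip it across its 54 mm width, from above.
- punnet3: filled punnet of dried fruit, closed clear box with a white lid rim, 120 x 54 x 46 mm (x, y, z), 0.16 kg, two to four of four are present; origin at the centre of its underside, x along its length, z up. Grip it across its 54 mm width, from above.
- punnet4: filled punnet of dried fruit, closed clear box with a white lid rim, 120 x 54 x 46 mm (x, y, z), 0.16 kg, two to four of four are present; origin at the centre of its underside, x along its length, z up. Grip it across its 54 mm width, from above.
- sachet_box: bystander: small white open box of sachets, 46 x 50 x 42 mm, origin under its centre
- scissors: bystander: green-handled scissors lying flat, about 160 mm long, 10 mm high
- spray: bystander: white bottle, 70 mm across, 190 mm high
- fruit: bystander: a single dried fruit, 54 mm across, 37 mm high
Mind the look-alikes: they are no part of the job. Leave any purple look-alike of the punnet1 alone.

How it is judged (in metres and radians):
On the way, in this order (a step that is already met when the one before it is completed fails the run):
1. the reset knob is back at its zero stop (within 0.08 rad) (value of joint reset below 0.08 rad), for 0.2 s.
2. every punnet lies flat in the tray, the carrier still short of the checking station (x of punnet1 in the frame of tray between -0.05 and 0.05 m and y of punnet1 in the frame of tray between -0.145 and 0.145 m and z of punnet1 in the frame of tray between -0.006 and 0.008 m and angle between each of punnet1, punnet2, punnet3, punnet4's own z axis and vertical below 0.12 rad and x of punnet2 in the frame of tray between -0.05 and 0.05 m and y of punnet2 in the frame of tray between -0.145 and 0.145 m and z of punnet2 in the frame of tray between -0.006 and 0.008 m and x of punnet3 in the frame of tray between -0.05 and 0.05 m and y of punnet3 in the frame of tray between -0.145 and 0.145 m and z of punnet3 in the frame of tray between -0.006 and 0.008 m and x of punnet4 in the frame of tray between -0.05 and 0.05 m and y of punnet4 in the frame of tray between -0.145 and 0.145 m and z of punnet4 in the frame of tray between -0.006 and 0.008 m and value of joint carrier below 0.13 m), for 0.2 s.
3. the carrier with all punnets is in the checking station (within 7 mm) (value of joint carrier between 0.153 and 0.167 m and x of punnet1 in the frame of tray between -0.05 and 0.05 m and y of punnet1 in the frame of tray between -0.145 and 0.145 m and z of punnet1 in the frame of tray between -0.006 and 0.008 m and angle between each of punnet1, punnet2, punnet3, punnet4's own z axis and vertical below 0.12 rad and x of punnet2 in the frame of tray between -0.05 and 0.05 m and y of punnet2 in the frame of tray between -0.145 and 0.145 m and z of punnet2 in the frame of tray between -0.006 and 0.008 m and x of punnet3 in the frame of tray between -0.05 and 0.05 m and y of punnet3 in the frame of tray between -0.145 and 0.145 m and z of punnet3 in the frame of tray between -0.006 and 0.008 m and x of punnet4 in the frame of tray between -0.05 and 0.05 m and y of punnet4 in the frame of tray between -0.145 and 0.145 m and z of punnet4 in the frame of tray between -0.006 and 0.008 m), for 0.3 s.
4. the scanner is held steady for a second, its nose 3 to 15 cm in front of the barcode plate, its beam within 22 mm of the plate's centre (value of joint carrier between 0.153 and 0.167 m and x of label in the frame of scanner_nose between 0.03 and 0.15 m and y of label in the frame of scanner_nose between -0.022 and 0.022 m and z of label in the frame of scanner_nose between -0.022 and 0.022 m and x of scanner_nose in the frame of label below -0.02 m and linear speed of scanner below 0.04 m/s and angular speed of scanner below 0.4 rad/s), for 1 s.
At the end, for the whole second after the job is handed in: The knob is within 0.08 rad of its zero stop; every punnet lies flat on the tray floor inside the rim; the carrier is within 7 mm of the checking station; the scanner lies flat on its pad, within 40 mm (along) and 35 mm (across) of the pad's centre and 0.4 rad of its length; the scanner is at rest (all of step 3 and value of joint reset below 0.08 rad and x of scanner in the frame of pad between -0.04 and 0.04 m and y of scanner in the frame of pad between -0.035 and 0.035 m and z of scanner in the frame of pad between -0.001 and 0.009 m and angle between scanner's own z axis and vertical below 0.12 rad and angle between the x axis of scanner and the x axis of pad, either way round below 0.4 rad and linear speed of scanner below 0.03 m/s); the robot touches nothing.
It fails at once if a bystander is pushed more than 7 cm away or tipped over (distance of any of sachet_box, scissors, spray, fruit from where it was at the start of the episode above 0.07 m or angle between any of sachet_box, scissors, spray, fruit's own z axis and vertical above 0.7 rad).
Of punnet1, punnet2, punnet3, punnet4 only 2 to 4 are there at a start; the rules pass over those that are not, and their reading is None.
At some moment in a run one of punnet1, punnet2, punnet3, punnet4, scanner may be knocked a few centimetres aside while the robot is not near it.
Once in a run the grip may slacken for a moment while it holds something.
It also fails if it takes over 210 s, if anything falls off the work surface, if the arm or the gripper's body presses on something with over 40 N, if the wrist force passes 120 N, or if a joint passes its speed limit or range.

## Working session

There is one attempt and no reset: what is moved stays moved. The work goes in short steps, Python scripts to look and compute and a shell command to move; the robot and the scene stay as the last step left them, time stands still between calls to the robot, and variables do not carry over. Pictures are saved under pics/ and viewed, and the job is handed in when it is done.

```bash
ls; mkdir -p pics; python3 - <<'E'
from rig import sensors, viewer
import cv2
s=sensors.state()
print({k:s[k] for k in ('t','ee_pos','ee_rot','grip_width','contact_force')})
for n in ('side','top'):
    im=viewer.camera(n); cv2.imwrite(f'pics/{n}0.png',im[:,:,::-1])
    p=viewer.camera_params(n); print(n,p)
E
```

```text
pics
{'t': 0.0, 'ee_pos': array([0.15739194, 0.63002942, 0.226608  ]), 'ee_rot': array([-1.79896078e+02,  2.86440189e-03,  1.65973457e+02]), 'grip_width': 0.09395490553154173, 'contact_force': array([ 1.05315095, -0.94958895, -0.61744688])}
side {'camera_matrix': array([[400.6584535 ,   0.        , 275.83376985],
       [  0.        , 400.6584535 , 216.6779944 ],
       [  0.        ,   0.        ,   1.        ]]), 'distortion': array([-0.11998062,  0.        ,  0.        ,  0.        ,  0.        ]), 'R': array([[ 9.80709031e-01, -1.95472884e-01, -3.85882579e-04],
       [-1.47895172e-01, -7.40712689e-01, -6.55340927e-01],
       [ 1.27815553e-01,  6.42755836e-01, -7.55333118e-01]]), 't': array([-0.49555524,  0.15596361,  1.18702617])}
top {'camera_matrix': array([[506.25697713,   0.        , 283.59910242],
       [  0.        , 506.25697713, 216.29524357],
       [  0.        ,   0.        ,   1.        ]]), 'distortion': array([0.02914569, 0.        , 0.        , 0.        , 0.        ]), 'R': array([[ 0.02570354, -0.99958879, -0.01271105],
       [-0.99653884, -0.02461543, -0.07940034],
       [ 0.0790548 ,  0.01470793, -0.99676176]]), 't': array([0.03228083, 0.52639269, 1.54689461])}
```

View pics/side0.png

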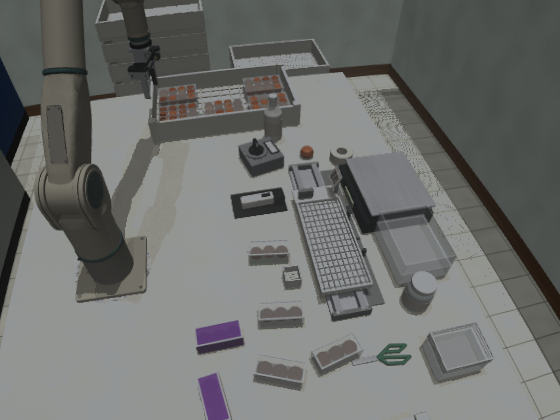

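View pics/top0.png

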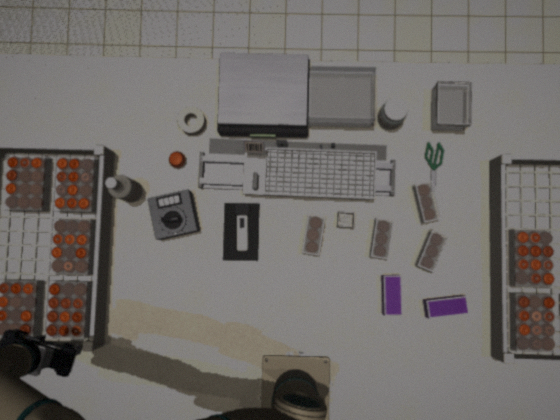

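Top picture: four punnets at (314,235), (381,238), (426,203) and (431,250). Knob box at (173,215), scanner pad at (241,232), carrier along row 172. The two purple look-alikes are at (392,295) and (446,306).

```bash
cat > h.py <<'E'
import numpy as np, cv2
from rig import sensors, viewer, nets
P={n:viewer.camera_params(n) for n in ('top','side')}
def pix2w(cam,uv,z):
    p=P[cam]; n=cv2.undistortPoints(np.array(uv,float).reshape(-1,1,2),p['camera_matrix'],p['distortion']).reshape(-1,2)
    R,t=p['R'],p['t']; c=-R.T@t
    d=np.c_[n,np.ones(len(n))]@R
    return c+d*((z-c[2])/d[:,2])[:,None]
def w2pix(cam,X):
    p=P[cam]; r,_=cv2.Rodrigues(p['R'])
    return cv2.projectPoints(np.array(X,float).reshape(-1,3),r,p['t'],p['camera_matrix'],p['distortion'])[0].reshape(-1,2)
def cam2w(cam,X): return P[cam]['R'].T@(np.array(X)-P[cam]['t'])
def snap(cam,name,crop=None,k=1):
    im=viewer.camera(cam)
    o=im[:,:,::-1]
    if crop: x0,y0,x1,y1=crop; o=o[y0:y1,x0:x1]
    cv2.imwrite(f'pics/{name}.png',cv2.resize(o,None,fx=k,fy=k,interpolation=cv2.INTER_CUBIC)); return im
def boxes(cam,tg,mn=0.3):
    return [(round(b['conf'],2),cam2w(cam,b['at']).round(4).tolist()) for b in nets.boxes_of(cam,tg) if b['conf']>mn]
def regs(cam,tg,z,mn=0.3):
    out=[]
    for b in nets.regions_of(cam,tg):
        if b['conf']<mn: continue
        cs,_=cv2.findContours(b['mask'].astype(np.uint8),cv2.RETR_EXTERNAL,cv2.CHAIN_APPROX_NONE)
        if not cs: continue
        c=max(cs,key=len); w=pix2w(cam,c.reshape(-1,2),z)[:,:2]
        r=cv2.minAreaRect((w*1000).astype(np.float32))
        (cx,cy),(a,bb),ang=r
        if a<bb: a,bb=bb,a; ang+=90
        out.append((round(b['conf'],2),round(cx),round(cy),'L',round(a),'W',round(bb),'ang',round((ang+90)%180-90,1)))
    return out
def S():
    s=sensors.state(); print('t',round(s['t'],2),'tcp',s['ee_pos'].round(4),'rot',s['ee_rot'].round(2),'F',s['contact_force'].round(1),'g',round(s['grip_width'],4)); return s
E
python3 - <<'E'
from h import *
snap('top','c1',(140,130,460,330),2.5)
for t in ['punnet1','reset_grip','tray','grip_tab','label','scanner','pad','sachet_box','scissors','spray','fruit','check_post','carrier','scanner_nose']:
    print(t,boxes('top',t))
print('P',*regs('top','punnet1',0.046),sep='\n')
for t,z in [('pad',.004),('scanner',.038),('reset_grip',.09),('tray',.054),('grip_tab',.07),('label',.11),('spray',.19),('sachet_box',.042),('scissors',.01)]: print(t,regs('top',t,z))
snap('side','c2',(140,130,460,400),2.2)
for t in ['punnet1','reset_grip','tray','grip_tab','label','scanner','pad','sachet_box']:
    print(t,boxes('side',t))
E
```

```text
punnet1 [(0.81, [0.4689, -0.0452, 0.0411]), (0.81, [0.2909, -0.2843, 0.047]), (0.79, [0.4252, -0.3974, 0.0507]), (0.78, [0.462, -0.2473, 0.0448]), (0.75, [0.5758, -0.3845, 0.0497]), (0.62, [0.2699, -0.4437, 0.0458])]
reset_grip [(0.67, [0.5038, 0.3815, 0.0692])]
tray [(0.68, [0.6627, -0.0243, 0.0435])]
grip_tab [(0.96, [0.6608, -0.0275, 0.0437]), (0.6, [0.5025, 0.3759, 0.0692])]
label [(0.63, [0.6646, -0.0297, 0.0437])]
scanner [(0.97, [0.4948, 0.1664, 0.042]), (0.34, [0.6618, -0.0246, 0.0475])]
pad [(0.94, [0.4618, 0.1924, 0.0033])]
sachet_box [(0.79, [0.5211, -0.1496, 0.0226]), (0.62, [0.5001, 0.1707, 0.0421]), (0.5, [0.6621, -0.0249, 0.0447])]
scissors [(0.62, [0.7175, -0.4164, 0.0094])]
spray [(0.84, [0.5858, 0.5079, 0.1235]), (0.5, [0.7126, -0.4145, 0.0104])]
fruit [(0.75, [0.6932, 0.3852, 0.0369])]
check_post [(0.77, [0.6709, 0.0052, 0.0394])]
carrier [(0.68, [0.6613, -0.0222, 0.042]), (0.46, [0.4629, -0.2474, 0.0444])]
scanner_nose [(0.96, [0.4957, 0.1729, 0.0383]), (0.7, [0.5058, 0.3781, 0.0711]), (0.67, [0.5185, -0.1471, 0.019])]
P
(0.96, 469, -45, 'L', 122, 'W', 55, 'ang', 
[... 1009 characters left out ...]
 174, 'ang', 89.0)]
scissors [(0.92, 697, -418, 'L', 142, 'W', 59, 'ang', 0.2)]
punnet1 [(0.93, [0.5815, -0.3922, 0.0451]), (0.87, [0.4359, -0.4129, 0.0445]), (0.86, [0.4719, -0.0558, 0.0462]), (0.82, [0.2948, -0.297, 0.0428]), (0.77, [0.2714, -0.4457, 0.0422]), (0.64, [0.4657, -0.2697, 0.0396]), (0.55, [0.7166, -0.4192, 0.0051])]
reset_grip [(0.73, [0.5073, 0.3748, 0.0702])]
tray [(0.94, [0.6605, -0.0554, 0.0424])]
grip_tab [(0.57, [0.6636, -0.0533, 0.0414]), (0.43, [0.4956, 0.158, 0.0364])]
label [(0.56, [0.6614, -0.0536, 0.0443])]
scanner [(0.86, [0.495, 0.1632, 0.0386])]
pad [(0.66, [0.4706, -0.0586, 0.0425]), (0.64, [0.448, 0.1547, 0.0024])]
sachet_box [(0.68, [0.523, -0.1495, 0.0234])]
```

View pics/c1.png

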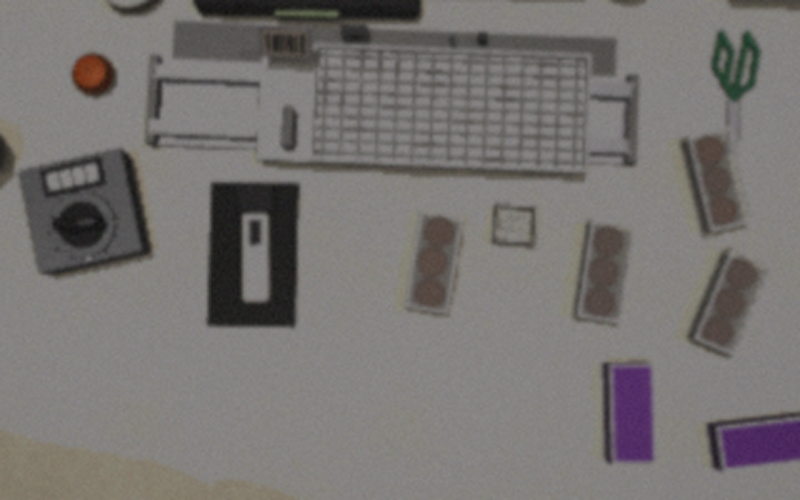

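View pics/c2.png

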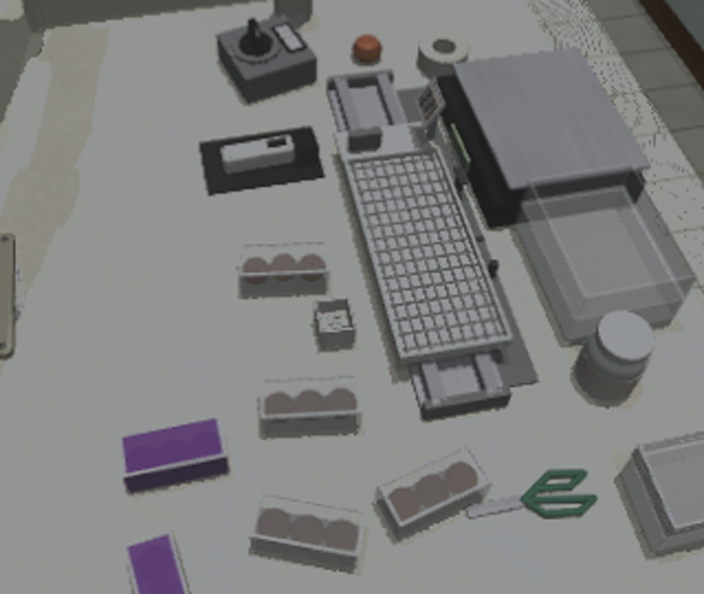

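```bash
python3 - <<'E'
from h import *
im=viewer.camera('top')[:,:,::-1]
def up(n,x0,y0,x1,y1,k): cv2.imwrite(f'pics/{n}.png',cv2.resize(im[y0:y1,x0:x1],None,fx=k,fy=k,interpolation=cv2.INTER_CUBIC))
up('knob',145,185,205,245,9)
up('carr',190,130,410,205,3.6)
S()
E
```

```text
t 1.85 tcp [0.1575 0.6306 0.2275] rot [-180.     -0.    165.97] F [-0.4 -0.3 -0.5] g 0.0937
```

View pics/knob.png

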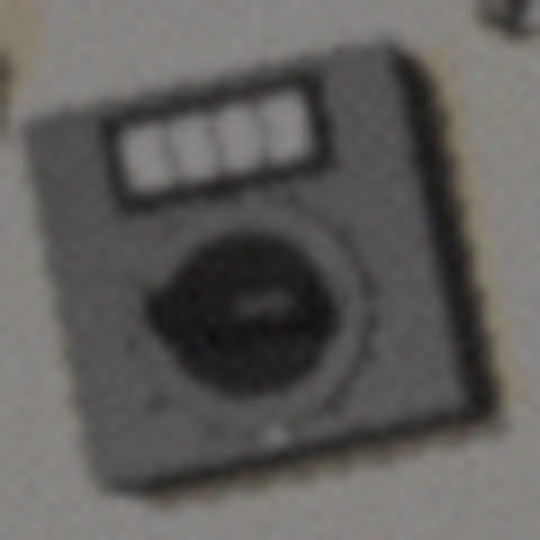

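View pics/carr.png

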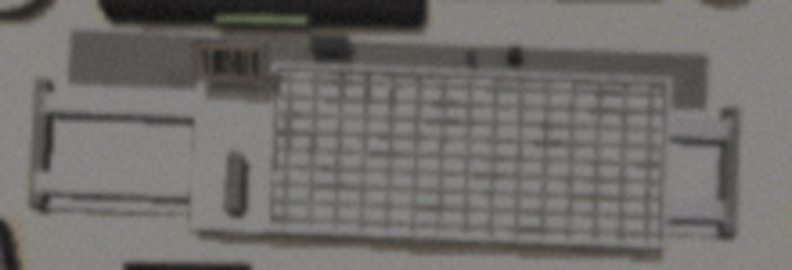

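Knob: white line points to image right, zero mark at the bottom, so it sits about 270° clockwise of zero. Scanner nose points up in the image (+x). The capped post is the dark one left of the pointer.

```bash
python3 - <<'E'
from h import *
f=lambda x,y:(145+x/9,185+y/9)
print('disc',pix2w('top',f(252,312),.063).round(4))
print('zero',pix2w('top',f(275,432),.055).round(4))
print('boxc',pix2w('top',[f(22,125),f(395,40),f(490,395)  ,f(105,485)],.055).round(4))
print('bar tip L, white line ends',pix2w('top',[f(150,300),f(238,300),f(290,298)],.099).round(4))
g=lambda x,y:(190+x/3.6,130+y/3.6)
print('tray corners',pix2w('top',[g(275,68),g(668,80),g(662,236),g(270,224)],.054).round(4))
print('tab',pix2w('top',g(235,153),.078).round(4),pix2w('top',g(235,215),.078).round(4))
print('label',pix2w('top',[g(197,45),g(262,47)],.1).round(4))
print('post/pointer',pix2w('top',[g(330,40),g(472,57),g(515,57)],.034).round(4))
print('spray', boxes('top','spray'))
snap('side','k2',(225,85,330,220),5)
print('spray', boxes('side','spray'))
E
```

```text
disc [[0.5037 0.3783 0.063 ]]
zero [[0.464  0.3706 0.055 ]]
boxc [[0.5656 0.4606 0.055 ]
 [0.5976 0.3357 0.055 ]
 [0.4782 0.2988 0.055 ]
 [0.4447 0.427  0.055 ]]
bar tip L, white line ends [[0.5043 0.4034 0.099 ]
 [0.5051 0.3746 0.099 ]
 [0.5061 0.3576 0.099 ]]
tray corners [[ 0.7286  0.1031  0.054 ]
 [ 0.7258 -0.2305  0.054 ]
 [ 0.5926 -0.227   0.054 ]
 [ 0.5949  0.1036  0.054 ]]
tab [[0.6508 0.1332 0.078 ]] [[0.5987 0.1317 0.078 ]]
label [[0.7365 0.1657 0.1   ]
 [0.7361 0.1119 0.1   ]]
post/pointer [[ 0.7585  0.0574  0.034 ]
 [ 0.7464 -0.0653  0.034 ]
 [ 0.7472 -0.1023  0.034 ]]
spray [(0.59, [0.5851, 0.51, 0.1214])]
spray [(0.88, [0.5953, 0.5006, 0.095]), (0.5, [0.4964, 0.1632, 0.0384])]
```

View pics/k2.png

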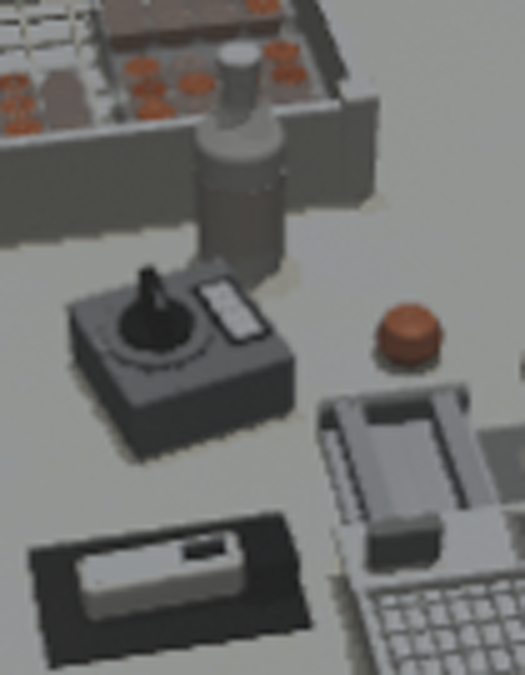

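```bash
python3 -m creep '[[34.8,-25.4,2,-1.29],[34.8,-25.4,2,-1.29],[34.8,-25.4,2,-1.29],[34.8,-25.4,2,-1.29],[34.8,-25.4,2,-1.29],[34.8,-25.4,2,-1.29],[34.8,-25.4,2,-1.29],[34.8,-25.4,2,-1.29],[34.8,-25.4,-2,-1.29],[34.8,-25.4,-2,-1.29]]' 0.5; python3 - <<'E'
from h import *
s=S(); print(s['joints'].round(1))
snap('side','k3',(205,75,335,215),5)
snap('top','k4',(135,155,235,255),6)
E
```

```text
t: 3.25
ee_pos: [0.5026, 0.3765, 0.2049]
ee_rot: [-179.7, 0.2, 92.2]
contact_force: [0.1, -0.7, 1.4]
grip_width: 0.0468
t 3.25 tcp [0.5026 0.3765 0.2049] rot [-1.7966e+02  1.6000e-01  9.2170e+01] F [ 0.1 -0.7  1.4] g 0.0468
[-52.3  37.3  21.7  92.1 -16.1  54.1 -22.8]
```

View pics/k3.png

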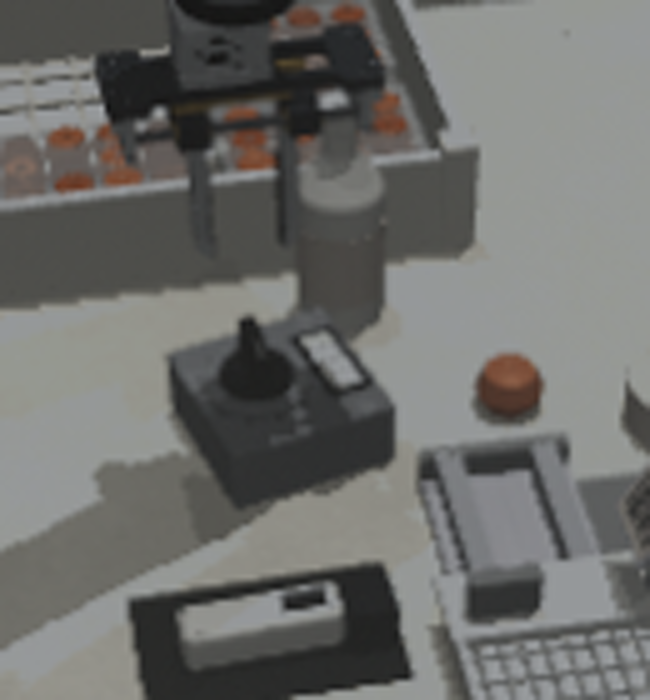

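View pics/k4.png

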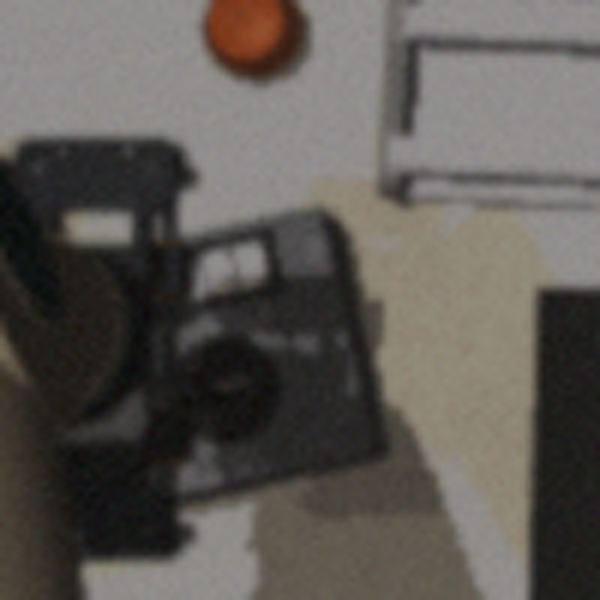

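```bash
python3 -m creep '[[0.2,0,-5,0],[0.2,0,-9,0],[0.2,0,-11.1,0],[0.2,0,-11.1,0],[0.2,0,-11.1,0]]' 0.5; python3 -m creep '[[0,0,0,0],[0,0,0,0],[0,0,0,0],[0,0,0,0]]' 0
```

```text
t: 3.98
ee_pos: [0.5086, 0.3776, 0.0984]
ee_rot: [179.8, -0.1, 92.1]
contact_force: [-0.6, 0.3, 0.5]
grip_width: 0.0467
t: 4.47
ee_pos: [0.5066, 0.3768, 0.0967]
ee_rot: [-179.9, -0.0, 92.1]
contact_force: [-2.8, -0.8, 3.5]
grip_width: 0.0136
```

```bash
python3 -m creep '[[0,0,0,0.17],[0,0,0,0.34],[0,0,0,0.51],[0,0,0,0.68],[0,0,0,0.85],[0,0,0,1.02],[0,0,0,1.19],[0,0,0,1.36],[0,0,0,1.53],[0,0,0,1.7],[0,0,0,1.7]]'; python3 -c "
from h import *
s=S();print(s['wrist_torque'].round(2),s['joints'].round(0))"
python3 -m creep '[[0,0,0,0.17],[0,0,0,0.34],[0,0,0,0.51],[0,0,0,0.68],[0,0,0,0.85],[0,0,0,1.02],[0,0,0,1.19],[0,0,0,1.36],[0,0,0,1.36]]'; python3 -c "
from h import *
s=S();print(s['wrist_torque'].round(2),s['joints'].round(0))"
```

```text
t: 5.85
ee_pos: [0.5121, 0.3836, 0.0969]
ee_rot: [179.3, 0.7, -170.4]
contact_force: [9.3, 12.5, -13.2]
grip_width: 0.0139
t 5.85 tcp [0.5121 0.3836 0.0969] rot [ 179.32    0.68 -170.41] F [  9.3  12.5 -13.2] g 0.0139
[ 2.77 -2.08 -0.06] [-34.  44.  -9.  96.   9.  40.  52.]
t: 6.98
ee_pos: [0.5064, 0.3884, 0.097]
ee_rot: [-180.0, 1.2, -92.3]
contact_force: [0.5, 19.5, -13.7]
grip_width: 0.0136
t 6.97 tcp [0.5064 0.3884 0.097 ] rot [-179.97    1.19  -92.28] F [  0.5  19.5 -13.7] g 0.0136
[ 4.4  -0.11  0.03] [-22.  47. -30.  95.  30.  45. 112.]
```

```bash
python3 -m creep '[[0,0,0,0],[0,0.6,0,0],[0,0.6,0,0],[0,0.6,4,0],[0,0.6,4,0]]' 0.5
python3 -m creep '[[0,0,0,-0.18],[0,0,0,-0.36],[0,0,0,-0.54],[0,0,0,-0.72],[0,0,0,-0.9],[0,0,0,-1.08],[0,0,0,-1.26],[0,0,0,-1.44],[0,0,0,-1.62],[0,0,0,-1.8],[0,0,0,-1.8]]' 0.5
python3 -m creep '[[0,0,0,-0.18],[0,0,0,-0.36],[0,0,0,-0.54],[0,0,0,-0.72],[0,0,0,-0.9],[0,0,0,-1.08],[0,0,0,-1.26],[0,0,0,-1.34],[0,0,0,-1.34]]' 0.5
python3 - <<'E'
from h import *
s=S(); print(s['joints'].round(1))
snap('top','k5',(135,155,235,255),6)
snap('side','k6',(205,75,335,215),5)
E
```

```text
t: 7.6
ee_pos: [0.5091, 0.3839, 0.1393]
ee_rot: [-179.8, 0.2, -92.6]
contact_force: [0.3, 1.4, 0.4]
grip_width: 0.0467
t: 8.98
ee_pos: [0.5073, 0.3821, 0.136]
ee_rot: [-179.9, 0.0, 164.4]
contact_force: [0.6, 0.8, -0.7]
grip_width: 0.0463
t: 10.1
ee_pos: [0.5073, 0.3823, 0.136]
ee_rot: [-180.0, 0.1, 87.7]
contact_force: [-0.1, 0.6, -0.7]
grip_width: 0.047
t 10.1 tcp [0.5073 0.3823 0.136 ] rot [-1.7997e+02  5.0000e-02  8.7680e+01] F [-0.1  0.6 -0.7] g 0.047
[-50.4  42.   18.4  94.6 -17.   46.1 -26.9]
```

View pics/k5.png

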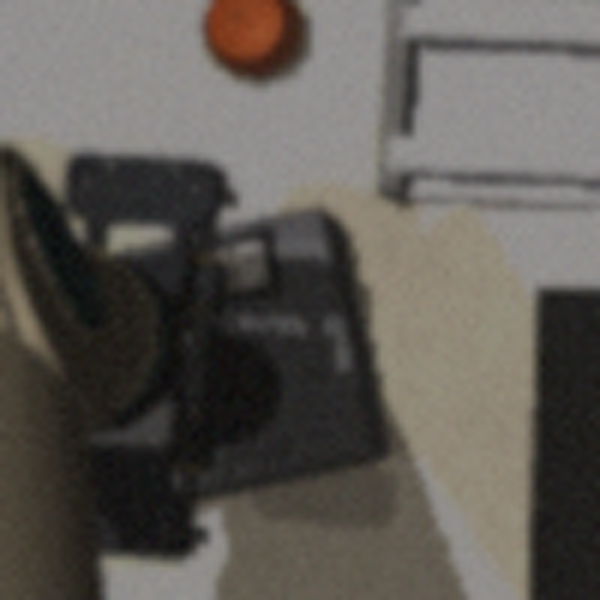

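View pics/k6.png

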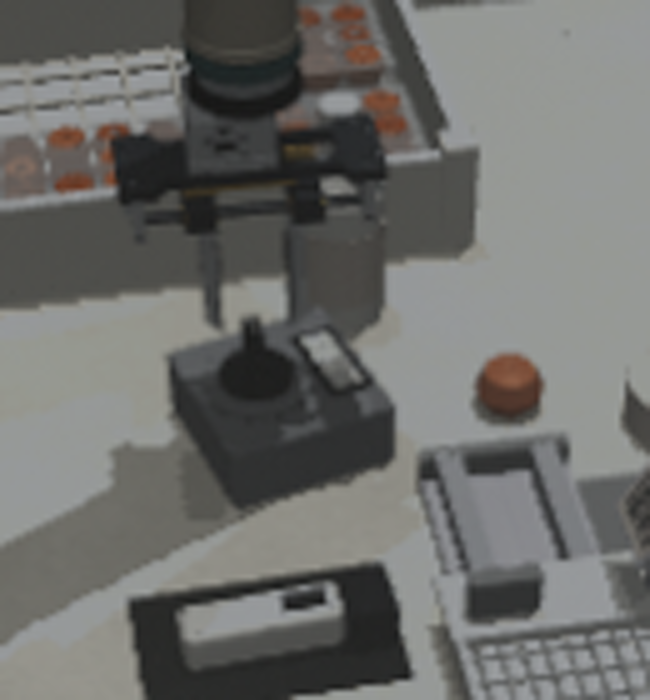

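```bash
python3 -m creep '[[0,0,-3,0],[0,0,-4,0],[0,0,-4,0],[0,0,-4,0]]' 0.5; python3 -m creep '[[0,0,0,0],[0,0,0,0],[0,0,0,0],[0,0,0,0]]' 0
python3 -m creep '[[0,0,0,0.17],[0,0,0,0.34],[0,0,0,0.51],[0,0,0,0.68],[0,0,0,0.85],[0,0,0,1.02],[0,0,0,1.19],[0,0,0,1.36],[0,0,0,1.53],[0,0,0,1.6],[0,0,0,1.6]]'; python3 -c "
from h import *
s=S();print(s['wrist_torque'].round(2),s['joints'].round(0))"
python3 -m creep '[[0,0,0,0.1],[0,0,0,0.2],[0,0,0,0.2]]'; python3 -c "
from h import *
s=S();print(s['wrist_torque'].round(2),s['joints'].round(0))"
```

```text
t: 10.7
ee_pos: [0.5081, 0.3829, 0.0973]
ee_rot: [179.9, -0.0, 87.5]
contact_force: [0.7, 0.1, -0.6]
grip_width: 0.0467
t: 11.2
ee_pos: [0.5064, 0.3828, 0.0966]
ee_rot: [-179.9, 0.0, 87.5]
contact_force: [-3.9, -0.3, 3.4]
grip_width: 0.0138
t: 12.58
ee_pos: [0.5067, 0.3831, 0.0966]
ee_rot: [180.0, -0.1, 179.1]
contact_force: [-3.5, 0.7, 2.5]
grip_width: 0.014
t 12.57 tcp [0.5067 0.3831 0.0966] rot [ 1.7997e+02 -8.0000e-02  1.7913e+02] F [-3.5  0.7  2.5] g 0.014
[0.16 0.76 0.06] [-35.  44.  -8.  96.   9.  41.  42.]
t: 12.95
ee_pos: [0.5067, 0.3831, 0.0966]
ee_rot: [180.0, -0.1, -169.5]
contact_force: [-3.0, 0.7, 3.2]
grip_width: 0.0138
t 12.95 tcp [0.5067 0.3831 0.0966] rot [ 1.7996e+02 -7.0000e-02 -1.6948e+02] F [-3.   0.7  3.2] g 0.0138
[0.21 0.99 0.08] [-33.  44. -11.  95.  12.  42.  51.]
```

Now at yaw 190.5° and still no stop; continue in small steps.

```bash

python3 -m creep '[[0,0,0,0.07],[0,0,0,0.07],[0,0,0,0.07]]'; python3 -c "
from h import *
s=S();print(s['wrist_torque'].round(2))"
python3 -m creep '[[0,0,0,0.07],[0,0,0,0.07],[0,0,0,0.07]]'; python3 -c "
from h import *
s=S();print(s['wrist_torque'].round(2))"
```

```text
t: 13.32
ee_pos: [0.5067, 0.3831, 0.0966]
ee_rot: [180.0, -0.1, -165.5]
contact_force: [-6.5, 0.8, 4.7]
grip_width: 0.014
t 13.32 tcp [0.5067 0.3831 0.0966] rot [ 1.7996e+02 -6.0000e-02 -1.6553e+02] F [-6.5  0.8  4.7] g 0.014
[ 0.32  1.2  -0.21]
t: 13.7
ee_pos: [0.5069, 0.3832, 0.0966]
ee_rot: [179.9, -0.0, -161.6]
contact_force: [-5.2, 1.8, 4.1]
grip_width: 0.0144
t 13.7 tcp [0.5069 0.3832 0.0966] rot [ 1.7993e+02 -4.0000e-02 -1.6162e+02] F [-5.2  1.8  4.1] g 0.0144
[ 0.42  1.2  -0.71]
```

```bash

python3 -m creep '[[0,0,0,0],[0,0,0,0],[0,0,0,0],[0,0,4,0],[0,0,9,0],[0,-12,12,0],[0,-20,12,0],[0,-30,12,0],[0,-35,12,0],[0,-35,12,0]]' 0.5
python3 - <<'E'
from h import *
S()
snap('top','k7',(130,170,230,250),7)
snap('side','k8',(205,75,335,215),5)
E
```

```text
t: 14.95
ee_pos: [0.5077, 0.0701, 0.2155]
ee_rot: [-180.0, 0.1, -161.4]
contact_force: [1.0, -0.5, -0.1]
grip_width: 0.0471
t 14.95 tcp [0.5077 0.0701 0.2155] rot [-1.7996e+02  6.0000e-02 -1.6139e+02] F [ 1.  -0.5 -0.1] g 0.0471
```

View pics/k7.png

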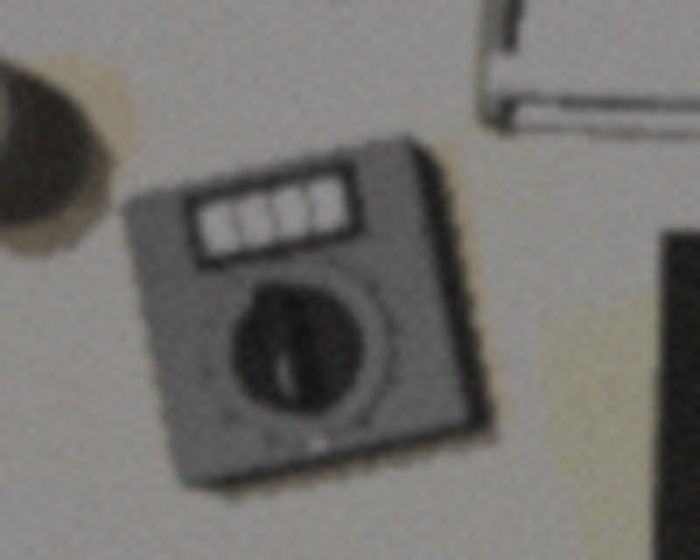

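View pics/k8.png

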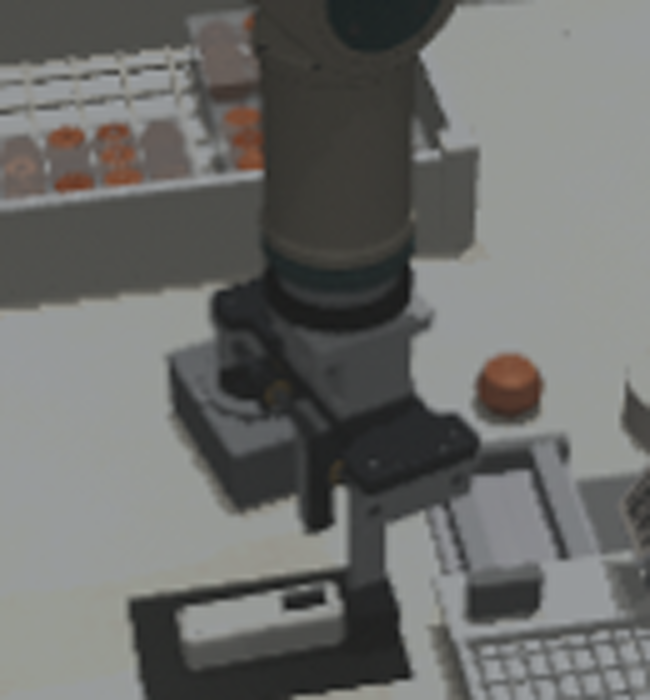

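```bash
python3 - <<'E'
from h import *
f=lambda x,y:(130+x/7,170+y/7)
a,b=pix2w('top',[f(268,288),f(308,412)],.099); d=b-a; print(np.degrees(np.arctan2(d[1],d[0])),a,b)
a,b=pix2w('top',[f(281,345),f(293,400)],.099); d=b-a; print('line',np.degrees(np.arctan2(d[1],d[0])),a,b)
z=pix2w('top',f(318,443),.055)[0]; print(z,np.degrees(np.arctan2(z[1]-.3825,z[0]-.5065)))
print(*regs('top','punnet1',0.046),sep='\n'); print(*boxes('top','punnet1'),sep='\n')
snap('top','w1',(200,140,480,340),2.8)
E
```

```text
-159.7792814856213 [0.52607738 0.38482035 0.099     ] [0.47422336 0.36572049 0.099     ]
line -165.27258689093065 [0.502149   0.37829689 0.099     ] [0.47911314 0.37224177 0.099     ]
[0.46307924 0.37098692 0.055     ] -165.14966706958486
(0.96, 471, -45, 'L', 120, 'W', 56, 'ang', -8.3)
(0.96, 295, -283, 'L', 119, 'W', 60, 'ang', 0.5)
(0.93, 430, -402, 'L', 124, 'W', 68, 'ang', -21.7)
(0.66, 464, -250, 'L', 121, 'W', 61, 'ang', -5.8)
(0.65, 268, -444, 'L', 127, 'W', 60, 'ang', -81.2)
(0.58, 578, -385, 'L', 120, 'W', 70, 'ang', 15.5)
(0.38, 518, -143, 'L', 52, 'W', 46, 'ang', -88.6)
(0.92, [0.2668, -0.4465, 0.0449])
(0.9, [0.5746, -0.3831, 0.0491])
(0.65, [0.2928, -0.2831, 0.0442])
(0.64, [0.4303, -0.4013, 0.0509])
(0.63, [0.4639, -0.2479, 0.0452])
(0.58, [0.4753, -0.0539, 0.0436])
```

View pics/w1.png

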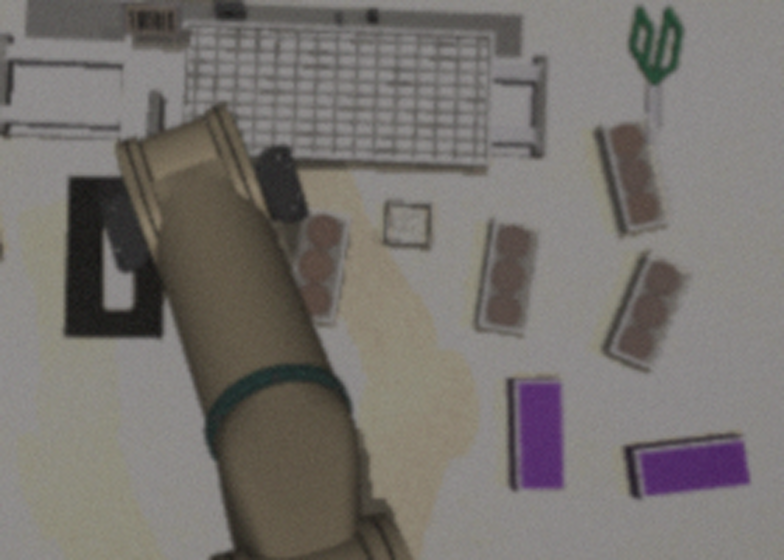

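Knob line points at -165.3° and the mark is at -165.1°, so it is at zero. Punnets next; I'll check the pose first.

```bash
python3 -m creep '[[-3,-9,0,-0.18],[-3,-9,0,-0.36],[-3,-9,0,-0.54],[-3,-9,0,-0.72],[-3,-9,0,-0.9],[-3,-9,0,-1.08],[-3,-9,0,-1.26],[-3,-9,0,-1.44],[-3,-9,0,-1.62],[-3,-9,0,-1.8],[-3,-9,0,-1.8]]' 0.85
python3 -m creep '[[0,0,0,-0.18],[0,0,0,-0.36],[0,0,0,-0.54],[0,0,0,-0.72],[0,0,0,-0.9],[0,0,0,-1.08],[0,0,0,-1.26],[0,0,0,-1.44],[0,0,0,-1.62],[0,0,0,-1.8],[0,0,0,-1.8]]' 0.85
python3 - <<'E'
from h import *
s=S();print(s['joints'].round(0))
snap('side','a1',(200,180,400,400),2.6)
print(*boxes('side','punnet1'),sep='\n')
E
```

```text
t: 16.58
ee_pos: [0.4779, -0.0154, 0.2151]
ee_rot: [180.0, -0.0, 95.8]
contact_force: [0.4, 0.1, -0.2]
grip_width: 0.0798
t: 17.95
ee_pos: [0.4776, -0.0164, 0.2149]
ee_rot: [180.0, 0.0, -7.2]
contact_force: [-1.0, -0.0, 0.4]
grip_width: 0.0802
t 17.95 tcp [ 0.4776 -0.0164  0.2149] rot [ 1.7998e+02  3.0000e-02 -7.2400e+00] F [-1.  -0.   0.4] g 0.0802
[-30.  28.  41. 115. -25.  46. -71.]
(0.96, [0.2698, -0.4436, 0.0387])
(0.87, [0.5801, -0.3962, 0.0469])
(0.82, [0.433, -0.4106, 0.0438])
(0.75, [0.4692, -0.056, 0.0438])
(0.73, [0.4664, -0.2641, 0.0381])
(0.56, [0.2933, -0.2975, 0.042])
(0.31, [0.4467, 0.1583, 0.031])
```

View pics/a1.png

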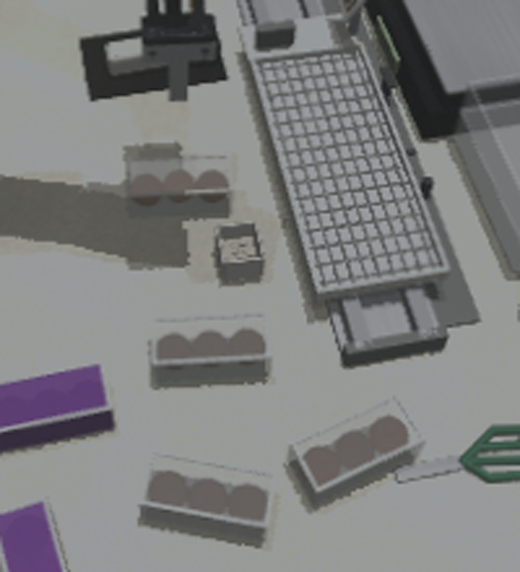

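```bash
python3 -m creep '[[-0.8,-3,-6,0],[-0.8,-3,-11,0],[-0.8,-3,-15,0],[-0.8,-3,-17.9,0],[-0.8,-3,-17.9,0],[-0.8,-3,-17.9,0]]' 0.85; python3 -m creep '[[0,0,0,0],[0,0,0,0],[0,0,0,0],[0,0,0,0]]' 0.3;python3 -m creep '[[0,0,2,0],[0,0,6,0],[0,0,11,0],[0,0,11,0]]' 0.3; python3 - <<'E'
from h import *
snap('side','a2',(200,130,400,320),3)
snap('top','a3',(200,140,400,300),3.5)
S()
E
```

```text
t: 18.8
ee_pos: [0.4702, -0.0476, 0.037]
ee_rot: [-180.0, -0.1, -7.6]
contact_force: [1.0, 0.7, -0.2]
grip_width: 0.0797
t: 19.3
ee_pos: [0.4699, -0.0467, 0.0368]
ee_rot: [-179.9, -0.0, -7.6]
contact_force: [-0.5, 2.5, 6.9]
grip_width: 0.0538
t: 19.8
ee_pos: [0.4715, -0.048, 0.1487]
ee_rot: [-180.0, -0.4, -7.6]
contact_force: [-0.2, 0.4, -1.3]
grip_width: 0.0536
t 19.9 tcp [ 0.4692 -0.047   0.1459] rot [-1.7998e+02  1.0000e-02 -7.5900e+00] F [ 1.   0.1 -1.8] g 0.054
```

View pics/a2.png

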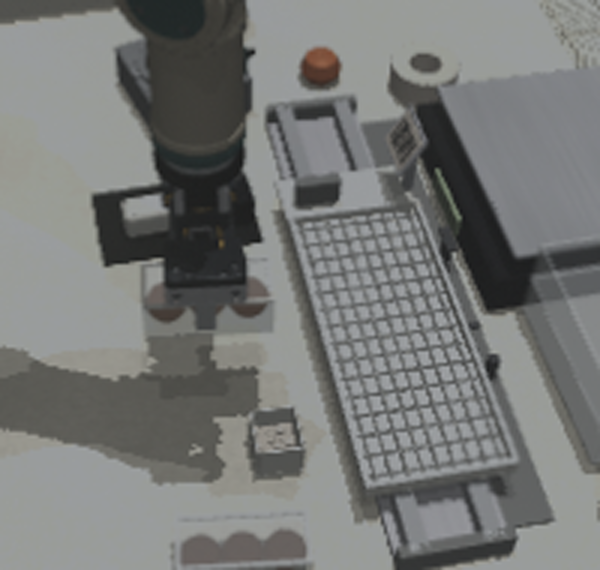

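View pics/a3.png

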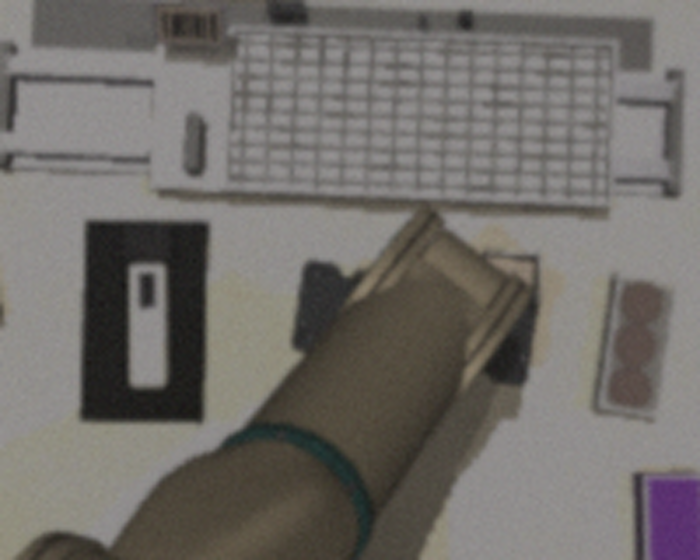

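```bash
python3 - <<'E'
from h import *
f=lambda x,y:(200+x/3,130+y/3)
print(pix2w('side',[f(144,331),f(271,331)],.110).round(4))
print(regs('side','punnet1',.11)[:3])
# predicted front-bottom corners if centred
c=np.array([.4692,-.047]);a=np.radians(-7.6);u=np.array([np.cos(a),np.sin(a)]);v=np.array([-u[1],u[0]])
print(((w2pix('side',[[*(c+sx*.06*u-.027*v),.11] for sx in(-1,1)])-[200,130])*3).round(0))
E
```

```text
[[ 0.4143 -0.0588  0.11  ]
 [ 0.5303 -0.0819  0.11  ]]
[(0.94, 457, -296, 'L', 115, 'W', 70, 'ang', -8.5), (0.77, 513, -32, 'L', 97, 'W', 53, 'ang', 77.4), (0.74, 564, -420, 'L', 124, 'W', 65, 'ang', 14.1)]
[[136. 338.]
 [265. 332.]]
```

```bash
python3 - <<'E'
from h import *
im=viewer.camera('side')[:,:,::-1].copy()
def drawbox(im,cam,cx,cy,ang,hx,hy,z,col,k,off):
    u=np.array([np.cos(ang),np.sin(ang)]);v=np.array([-u[1],u[0]])
    pts=w2pix(cam,[[*(np.array([cx,cy])+a*hx*u+b*hy*v),z] for a,b in((1,1),(1,-1),(-1,-1),(-1,1))])
    cv2.polylines(im,[np.int32(((pts-off+.5)*k-.5)*16)],True,col,1,cv2.LINE_AA,4)
x0,y0,x1,y1=200,130,400,320
o=cv2.resize(im[y0:y1,x0:x1],None,fx=4,fy=4,interpolation=cv2.INTER_CUBIC)[:600]
off=np.array([x0,y0])
drawbox(o,'side',.6605,-.0627,np.radians(-.5),.073,.170,.054,(0,0,255),4,off)
drawbox(o,'side',.4692,-.047,np.radians(-7.6),.06,.027,.110,(0,255,0),4,off)
drawbox(o,'side',.4692,-.047,np.radians(-7.6),.06,.027,.156,(0,255,0),4,off)
cv2.imwrite('pics/ov1.png',o)
im=viewer.camera('top')[:,:,::-1].copy()
x0,y0,x1,y1=190,120,390,220
o=cv2.resize(im[y0:y1,x0:x1],None,fx=4,fy=4,interpolation=cv2.INTER_CUBIC)
drawbox(o,'top',.6605,-.0627,np.radians(-.5),.073,.170,.054,(0,0,255),4,np.array([x0,y0]))
cv2.imwrite('pics/ov2.png',o)
E
```

```text
(no output)
```

View pics/ov1.png

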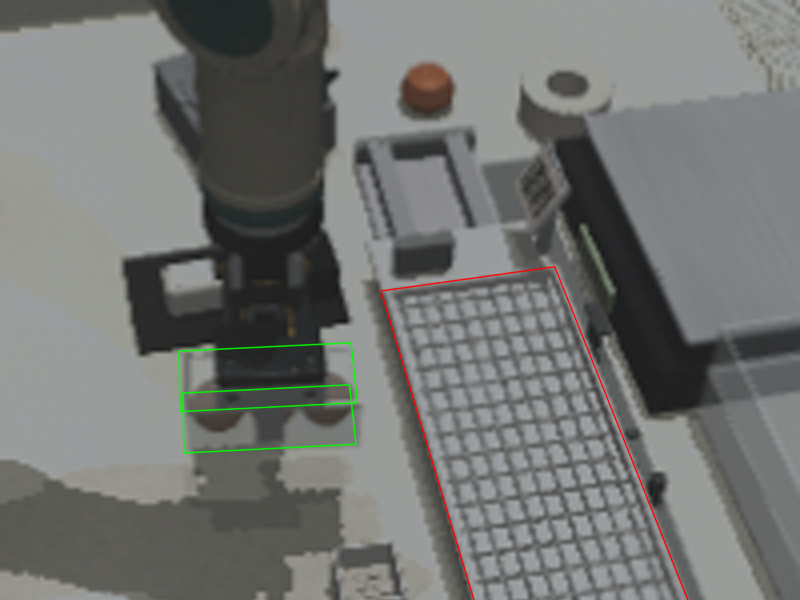

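View pics/ov2.png

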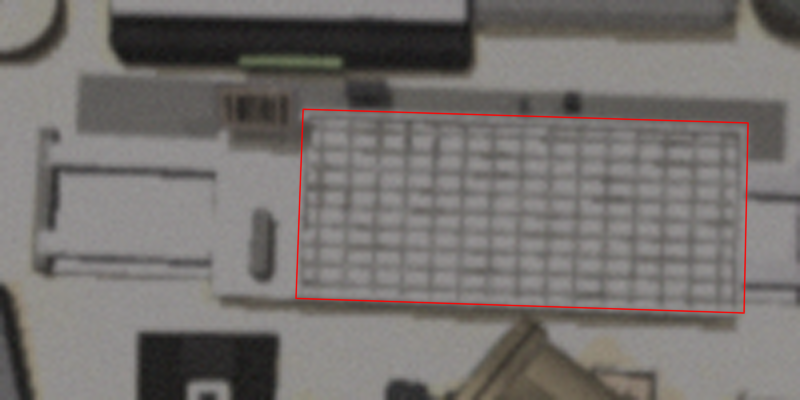

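```bash
python3 -m creep '[[5,2.8,0,0.03],[10,5.5,0,0.06],[15,8.2,0,0.1],[18.9,10.4,0,0.124],[18.9,10.4,0,0.124],[18.9,10.4,-3,0.124],[18.9,10.4,-5,0.124],[18.9,10.4,-5,0.124]]' ; python3 - <<'E'
from h import *
snap('side','a4',(230,120,380,320),3)
S()
E
```

```text
t: 21.05
ee_pos: [0.6562, 0.0559, 0.0938]
ee_rot: [180.0, 0.3, -0.6]
contact_force: [0.7, 0.1, -1.6]
grip_width: 0.0538
t 21.1 tcp [0.6575 0.0559 0.0953] rot [ 1.7998e+02  1.3000e-01 -5.8000e-01] F [ 0.3 -0.9 -0.9] g 0.0538
```

View pics/a4.png

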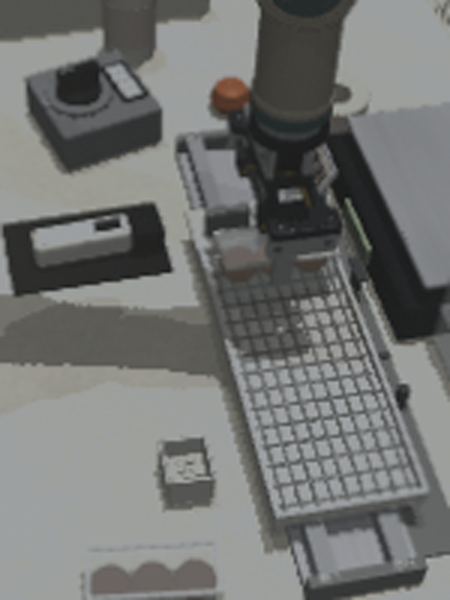

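```bash
python3 -m creep '[[0,0,-1,0],[0,0,-1.45,0],[0,0,-1.45,0],[0,0,-1.45,0]]'; python3 -m creep '[[0,0,0,0],[0,0,0,0],[0,0,0,0],[0,0,4,0],[0,0,10,0],[0,0,10,0]]' 0.72; python3 - <<'E'
from h import *
snap('side','a5',(230,120,430,320),3)
S()
print(*boxes('side','punnet1'),sep='\n')
E
```

```text
t: 21.6
ee_pos: [0.6587, 0.0565, 0.082]
ee_rot: [180.0, -0.0, -0.5]
contact_force: [0.1, -0.7, -1.6]
grip_width: 0.0541
t: 22.35
ee_pos: [0.6619, 0.0557, 0.187]
ee_rot: [-180.0, -0.6, -0.5]
contact_force: [-0.1, 0.3, 0.1]
grip_width: 0.0675
t 22.4 tcp [0.66   0.0563 0.1841] rot [-179.97   -0.27   -0.53] F [-0.1  0.6 -0. ] g 0.0675
(0.98, [0.2692, -0.4473, 0.043])
(0.91, [0.5831, -0.3955, 0.0448])
(0.86, [0.4677, -0.2669, 0.041])
(0.84, [0.6557, 0.0429, 0.0876])
(0.66, [0.2931, -0.2977, 0.0427])
(0.62, [0.4343, -0.4126, 0.0412])
```

View pics/a5.png

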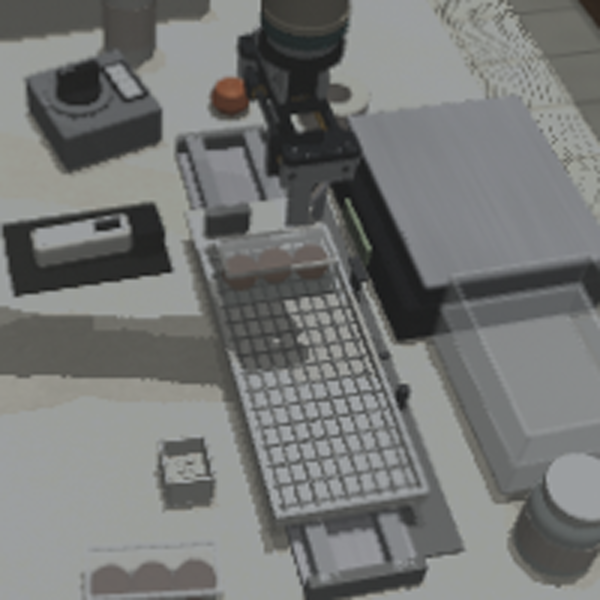

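```bash
python3 -m creep '[[-3,-5,0,-0.02],[-6,-10,0,-0.04],[-9,-15,0,-0.06],[-12,-20,0,-0.08],[-15,-25,0,-0.1],[-19.3,-31,0,-0.113],[-19.3,-31,0,-0.113],[-19.3,-31,-2,-0.113],[-19.3,-31,-2,-0.113]]' 0.85; python3 - <<'E'
from h import *
S()
im=viewer.camera('side')[:,:,::-1].copy()
x0,y0,x1,y1=220,200,400,350
o=cv2.resize(im[y0:y1,x0:x1],None,fx=4,fy=4,interpolation=cv2.INTER_CUBIC); off=np.array([x0,y0])
def db(cx,cy,ang,z,hx=.06,hy=.027,col=(0,255,0)):
    a=np.radians(ang);u=np.array([np.cos(a),np.sin(a)]);v=np.array([-u[1],u[0]])
    pts=w2pix('side',[[*(np.array([cx,cy])+p*hx*u+q*hy*v),z] for p,q in((1,1),(1,-1),(-1,-1),(-1,1))])
    cv2.polylines(o,[np.int32(((pts-off+.5)*4-.5)*16)],True,col,1,cv2.LINE_AA,4)
for z in(0,.046): db(.467,-.2535,-7,z); 
for z in(.044,.09): db(.6615,.0563,-.5,z,col=(255,0,0))
cv2.imwrite('pics/ov3.png',o)
E
```

```text
t: 23.58
ee_pos: [0.4645, -0.2517, 0.1597]
ee_rot: [-179.9, 0.3, -7.0]
contact_force: [-0.3, -0.2, -0.5]
grip_width: 0.0798
t 23.57 tcp [ 0.4645 -0.2517  0.1597] rot [-179.87    0.25   -6.96] F [-0.3 -0.2 -0.5] g 0.0798
```

View pics/ov3.png

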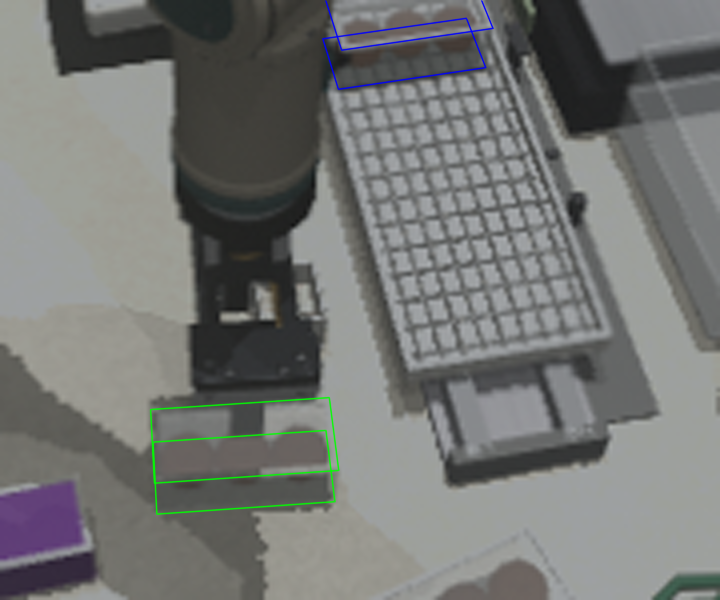

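```bash
python3 -m creep '[[0.1,0,-5,0],[0.1,0,-10,0],[0.1,0,-12.4,0],[0.1,0,-12.4,0],[0.1,0,-12.4,0]]' 0.85
```

```text
t: 24.25
ee_pos: [0.4674, -0.2537, 0.0387]
ee_rot: [180.0, -0.1, -7.0]
contact_force: [-0.0, -0.4, 0.4]
grip_width: 0.0799
```

```bash
python3 -m creep '[[0,0,-0.1,0],[0,0,-0.1,0],[0,0,-0.1,0],[0,0,-0.1,0],[0,0,4,0],[0,0,9,0],[0,0,11,0],[0,0,11,0],[0,0,11,0]]' 0.3
python3 - <<'E'
from h import *
S()
im=viewer.camera('side')[:,:,::-1].copy()
x0,y0,x1,y1=220,180,400,330
o=cv2.resize(im[y0:y1,x0:x1],None,fx=4,fy=4,interpolation=cv2.INTER_CUBIC); off=np.array([x0,y0])
def db(cx,cy,ang,z,hx=.06,hy=.027,col=(0,255,0)):
    a=np.radians(ang);u=np.array([np.cos(a),np.sin(a)]);v=np.array([-u[1],u[0]])
    pts=w2pix('side',[[*(np.array([cx,cy])+p*hx*u+q*hy*v),z] for p,q in((1,1),(1,-1),(-1,-1),(-1,1))])
    cv2.polylines(o,[np.int32(((pts-off+.5)*4-.5)*16)],True,col,1,cv2.LINE_AA,4)
for z in(.111,.157): db(.467,-.2535,-7,z); 
cv2.imwrite('pics/ov4.png',o)
E
```

```text
t: 25.38
ee_pos: [0.4659, -0.2528, 0.1466]
ee_rot: [-179.9, 0.1, -7.0]
contact_force: [0.2, -0.9, -1.7]
grip_width: 0.0541
t 25.38 tcp [ 0.4659 -0.2528  0.1466] rot [-1.7995e+02  1.0000e-01 -6.9900e+00] F [ 0.2 -0.9 -1.7] g 0.0541
```

View pics/ov4.png

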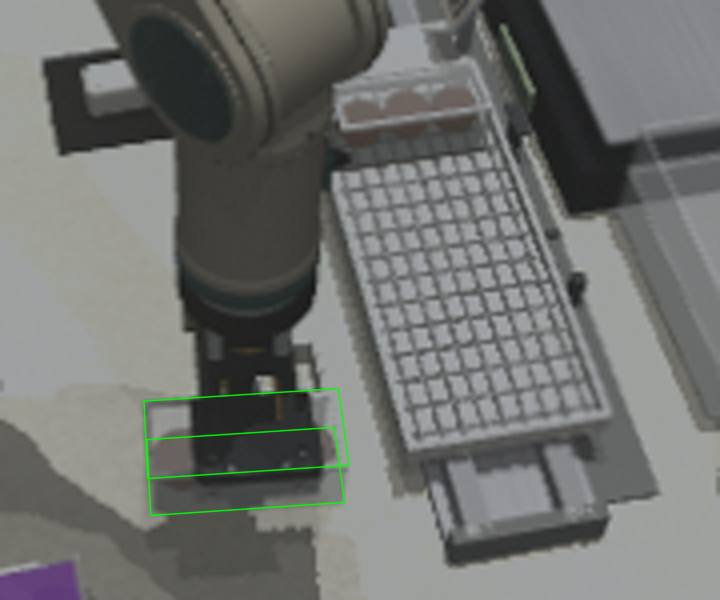

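```bash
python3 -m creep '[[4,4.7,0,0.02],[8,9.5,0,0.05],[12,14.2,0,0.08],[16,19,0,0.1],[19.4,23,0,0.113],[19.4,23,0,0.113],[19.4,23,-3,0.113],[19.4,23,-5.4,0.113],[19.4,23,-6.5,0.113],[19.4,23,-6.5,0.113],[19.4,23,-6.5,0.113]]'; python3 -m creep '[[0,0,0,0],[0,0,0,0],[0,0,0,0],[0,0,4,0],[0,0,10,0],[0,0,10,0]]' 0.72; python3 - <<'E'
from h import *
snap('side','b5',(230,120,430,320),3)
S()
print(*regs('top','punnet1',.046),sep='\n')
print(*boxes('side','punnet1'),sep='\n')
E
```

```text
t: 26.8
ee_pos: [0.6604, -0.0242, 0.0827]
ee_rot: [180.0, -0.0, -0.6]
contact_force: [0.5, 0.9, -1.1]
grip_width: 0.0536
t: 27.55
ee_pos: [0.6638, -0.0247, 0.188]
ee_rot: [179.9, -0.6, -0.5]
contact_force: [-0.5, 1.0, -1.0]
grip_width: 0.0678
t 27.6 tcp [ 0.6619 -0.0238  0.1851] rot [180.    -0.28  -0.52] F [ 0.8  0.5 -1.3] g 0.0678
(0.96, 267, -444, 'L', 134, 'W', 62, 'ang', -82.0)
(0.91, 465, -251, 'L', 117, 'W', 59, 'ang', -7.3)
(0.91, 578, -387, 'L', 124, 'W', 69, 'ang', 13.6)
(0.74, 295, -282, 'L', 119, 'W', 60, 'ang', 1.6)
(0.68, 430, -403, 'L', 125, 'W', 67, 'ang', -22.7)
(0.46, 489, 173, 'L', 144, 'W', 46, 'ang', 1.8)
(0.81, [0.2702, -0.4432, 0.0441])
(0.79, [0.5832, -0.3942, 0.045])
(0.7, [0.4347, -0.4128, 0.0435])
(0.67, [0.6408, 0.0491, 0.0891])
(0.66, [0.7178, -0.4178, 0.0062])
(0.63, [0.6557, -0.0432, 0.0833])
(0.62, [0.2941, -0.2989, 0.0407])
```

View pics/b5.png

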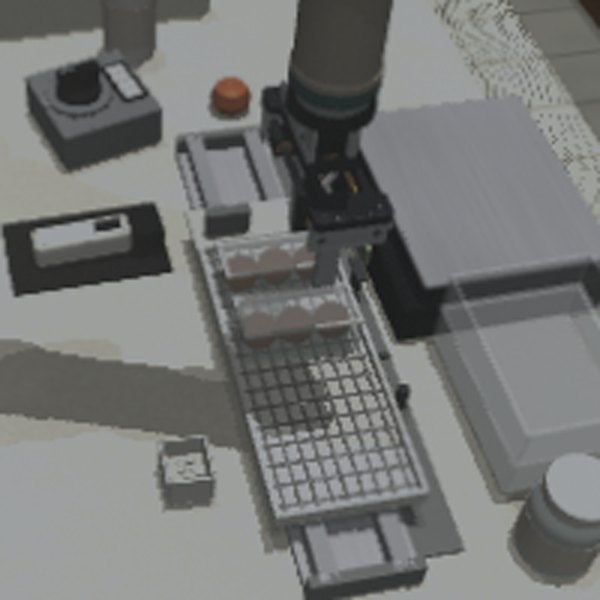

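```bash
cat >> h.py <<'E'
class Ov:
    def __init__(s,cam,crop,k,im=None):
        s.im=(viewer.camera(cam) if im is None else im)[:,:,::-1]; x0,y0,x1,y1=crop; s.cam=cam;s.k=k;s.off=np.array([x0,y0])
        s.o=cv2.resize(s.im[y0:y1,x0:x1],None,fx=k,fy=k,interpolation=cv2.INTER_CUBIC)
    def box(s,cx,cy,ang,z,hx=.06,hy=.027,col=(0,255,0)):
        a=np.radians(ang);u=np.array([np.cos(a),np.sin(a)]);v=np.array([-u[1],u[0]])
        pts=w2pix(s.cam,[[*(np.array([cx,cy])+p*hx*u+q*hy*v),z] for p,q in((1,1),(1,-1),(-1,-1),(-1,1))])
        cv2.polylines(s.o,[np.int32(((pts-s.off+.5)*s.k-.5)*16)],True,col,1,cv2.LINE_AA,4)
    def save(s,n): cv2.imwrite(f'pics/{n}.png',s.o)
E
python3 - <<'E'
from h import *
o=Ov('top',(370,160,470,290),4.5); o2=Ov('side',(230,310,400,400),4.5)
for q in (o,o2):
    for z in (0,.046): q.box(.429,-.408,-22,z); q.box(.580,-.391,14,z,col=(0,0,255))
o.save('ov5');o2.save('ov6')
E
```

```text
(no output)
```

View pics/ov5.png

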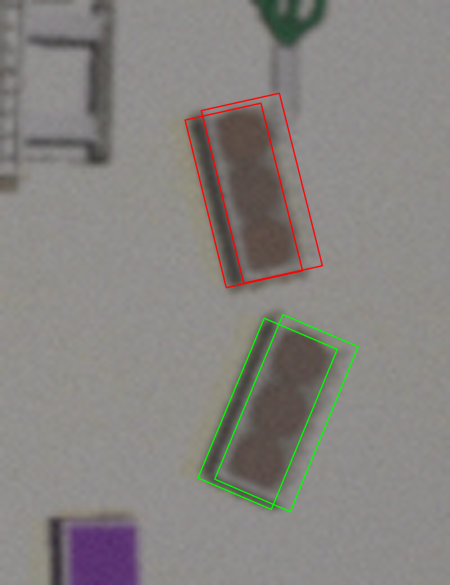

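View pics/ov6.png

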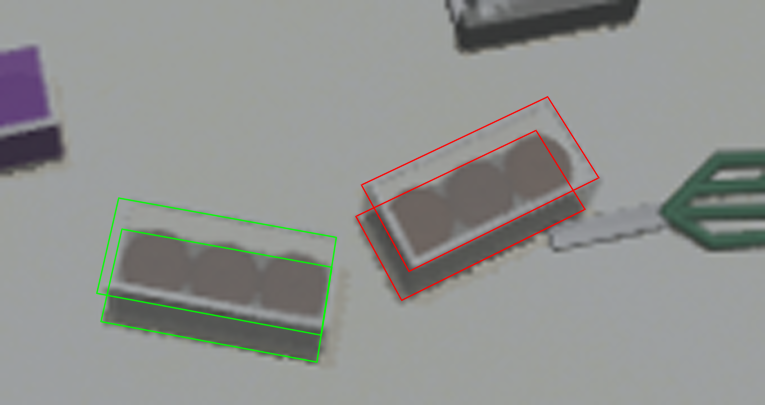

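```bash
python3 -m creep '[[-3,-5,0,-0.05],[-6,-10,0,-0.1],[-9,-15,0,-0.15],[-12,-20,0,-0.2],[-15,-25,0,-0.25],[-18,-30,0,-0.3],[-21,-35,0,-0.375],[-23.2,-38.4,0,-0.375],[-23.2,-38.4,0,-0.375],[-23.2,-38.4,-6,-0.375],[-23.2,-38.4,-8,-0.375],[-23.2,-38.4,-8,-0.375]]' 0.85; python3 - <<'E'
from h import *
import time
s=S();print(s['joints'].round(0))
o=Ov('side',(230,280,400,400),4.5)
for z in (0,.046): o.box(.429,-.408,-22,z)
o.save('ov7'); S()
E
```

```text
t: 29.3
ee_pos: [0.4283, -0.4049, 0.1003]
ee_rot: [-179.9, 0.3, -21.9]
contact_force: [0.2, -0.5, -0.7]
grip_width: 0.08
t 29.3 tcp [ 0.4283 -0.4049  0.1003] rot [-179.85    0.26  -21.93] F [ 0.2 -0.5 -0.7] g 0.08
[ 20.  46.  35. 104. -37.  43. -37.]
t 29.35 tcp [ 0.4288 -0.4062  0.1018] rot [-1.7994e+02  1.1000e-01 -2.1940e+01] F [ 1.  -0.4 -0.4] g 0.0801
```

View pics/ov7.png

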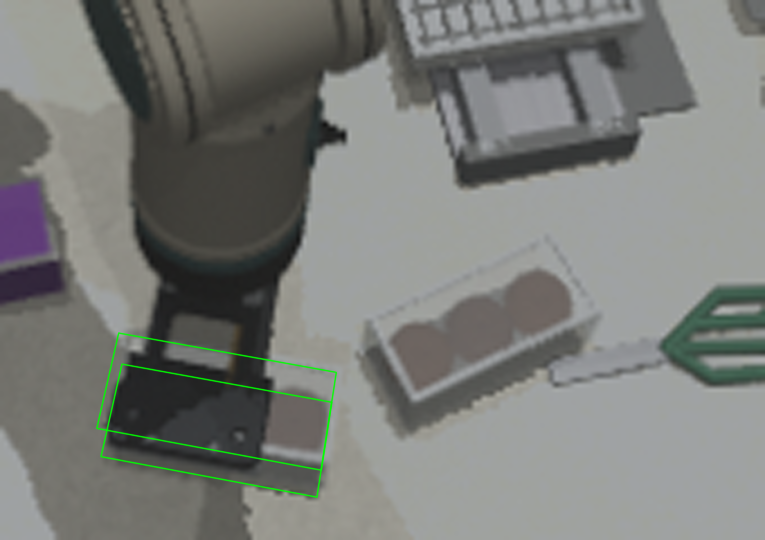

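```bash
python3 -m creep '[[0.05,-0.1,-3,0],[0.05,-0.1,-6.5,0],[0.05,-0.1,-6.5,0],[0.05,-0.1,-6.5,0]]' 0.85;  python3 -m creep '[[0,0,0,0],[0,0,0,0],[0,0,0,0],[0,0,0,0]]' 0.3;python3 -m creep '[[0,0,4,0],[0,0,9,0],[0,0,11,0],[0,0,11,0],[0,0,11,0]]' 
python3 - <<'E'
from h import *
s=S()
x,y,_=s['ee_pos']
o=Ov('side',(230,250,400,370),4.5)
for z in (.11,.156): o.box(x,y,s['ee_rot'][2],z)
o.save('ov8')
E
```

```text
t: 29.85
ee_pos: [0.4298, -0.4093, 0.0393]
ee_rot: [179.9, -0.1, -22.0]
contact_force: [-0.6, -0.0, 0.2]
grip_width: 0.08
t: 30.35
ee_pos: [0.4297, -0.4078, 0.0383]
ee_rot: [-179.9, -0.0, -22.0]
contact_force: [1.2, 2.9, 6.0]
grip_width: 0.0537
t: 30.98
ee_pos: [0.4285, -0.4077, 0.1464]
ee_rot: [-180.0, 0.1, -22.0]
contact_force: [0.0, 0.3, -2.1]
grip_width: 0.0538
t 30.98 tcp [ 0.4285 -0.4077  0.1464] rot [-1.7995e+02  1.1000e-01 -2.2010e+01] F [ 0.   0.3 -2.1] g 0.0538
```

View pics/ov8.png

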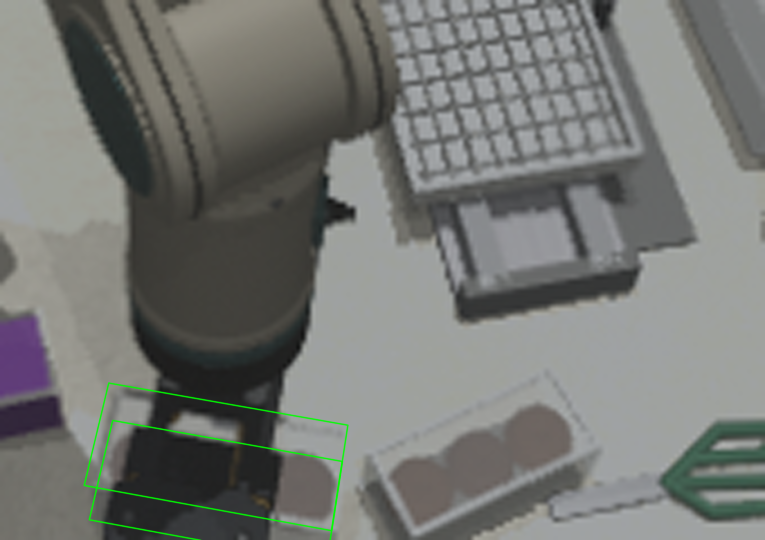

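```bash
python3 -m creep '[[3.5,4.7,0,0.05],[7,9.4,0,0.12],[10.5,14,0,0.18],[14,18.7,0,0.25],[17.5,23.4,0,0.32],[21,28,0,0.375],[23,30.5,0,0.375],[23,30.5,0,0.375],[23,30.5,-3,0.375],[23,30.5,-5.5,0.375],[23,30.5,-5.5,0.375]]'; python3 - <<'E'
from h import *
s=S()
o=Ov('side',(230,170,430,320),4)
o.box(.6605,-.0627,-.5,.054,.073,.17,(0,0,255))
x,y,_=s['ee_pos']
for z in (.054,.1): o.box(x,y,-.5,z)
o.save('ov9')
E
```

```text
t: 32.4
ee_pos: [0.656, -0.1046, 0.0899]
ee_rot: [-180.0, 0.4, -0.7]
contact_force: [-0.1, -0.2, -2.3]
grip_width: 0.0537
t 32.4 tcp [ 0.656  -0.1046  0.0899] rot [-179.99    0.36   -0.66] F [-0.1 -0.2 -2.3] g 0.0537
```

View pics/ov9.png

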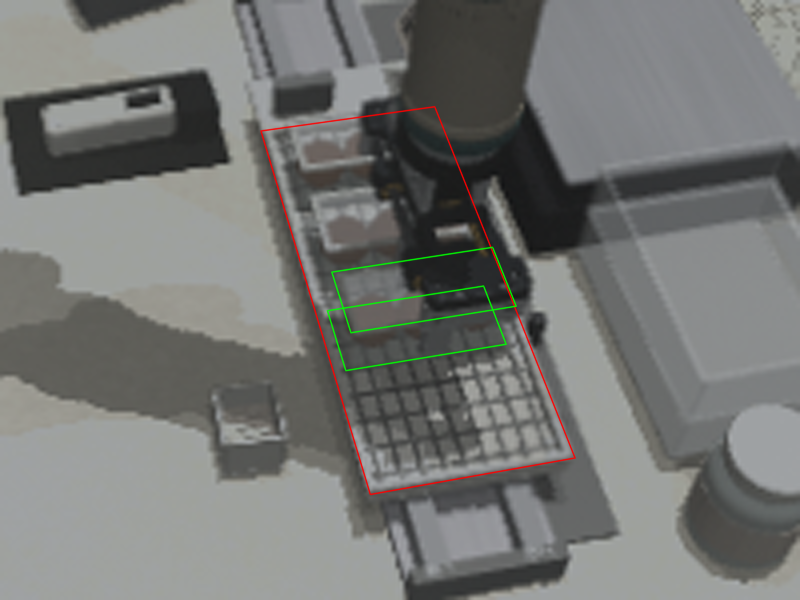

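```bash
python3 -m creep '[[0,0,-1,0],[0,0,-1,0],[0,0,-1,0]]'; python3 -m creep '[[0,0,0,0],[0,0,0,0],[0,0,0,0],[0,0,4,0],[0,0,10,0],[0,0,10,0]]' 0.72; python3 - <<'E'
from h import *
snap('side','d5',(230,120,430,400),2.1)
S()
viewer.camera('top')
print(*regs('top','punnet1',.046),sep='\n')
print(*boxes('side','punnet1'),sep='\n')
E
```

```text
t: 32.83
ee_pos: [0.6592, -0.1036, 0.0831]
ee_rot: [180.0, -0.0, -0.5]
contact_force: [-0.3, -0.0, -1.6]
grip_width: 0.0539
t: 33.58
ee_pos: [0.6621, -0.1051, 0.188]
ee_rot: [179.9, -0.5, -0.5]
contact_force: [0.0, -1.0, -1.0]
grip_width: 0.0677
t 33.62 tcp [ 0.6603 -0.104   0.1851] rot [179.96  -0.27  -0.52] F [-0.2  0.8 -0.3] g 0.0678
(0.88, 295, -283, 'L', 119, 'W', 62, 'ang', 1.7)
(0.73, 579, -385, 'L', 120, 'W', 68, 'ang', 14.3)
(0.66, 268, -445, 'L', 131, 'W', 61, 'ang', -81.4)
(0.58, 664, 57, 'L', 121, 'W', 55, 'ang', 1.4)
(0.91, [0.6439, 0.0479, 0.0894])
(0.87, [0.5828, -0.3966, 0.0448])
(0.85, [0.6579, -0.1172, 0.0882])
(0.81, [0.2929, -0.2981, 0.0416])
(0.69, [0.6402, -0.0388, 0.0866])
(0.59, [0.2715, -0.4468, 0.0433])
```

View pics/d5.png

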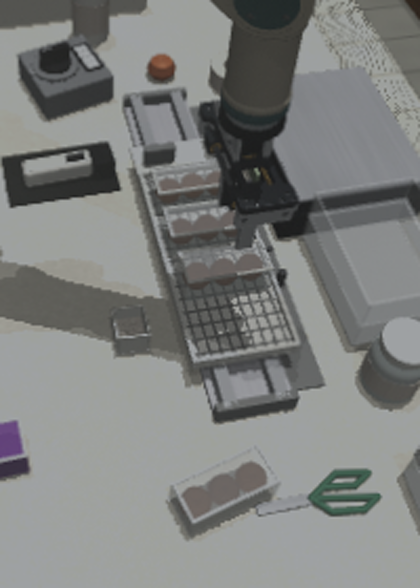

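```bash
python3 -m creep '[[-1.5,-5.5,0,0.05],[-3,-11,0,0.1],[-4.5,-16.5,0,0.15],[-6,-22,0,0.2],[-7.7,-28.6,0,0.253],[-7.7,-28.6,0,0.253],[-7.7,-28.6,-5,0.253],[-7.7,-28.6,-10,0.253],[-7.7,-28.6,-14.7,0.253],[-7.7,-28.6,-14.7,0.253],[-7.7,-28.6,-14.7,0.253]]' 0.85;  python3 -m creep '[[0,0,0,0],[0,0,0,0],[0,0,0,0],[0,0,0,0]]' 0.3;python3 -m creep '[[0,0,4,0],[0,0,9,0],[0,0,11,0],[0,0,11,0],[0,0,11,0]]' 
python3 - <<'E'
from h import *
s=S()
x,y,_=s['ee_pos']
o=Ov('side',(280,220,450,350),4.5)
for z in (.11,.156): o.box(x,y,s['ee_rot'][2],z)
o.save('ov10')
E
```

```text
t: 35.15
ee_pos: [0.5827, -0.3896, 0.0367]
ee_rot: [179.9, -0.0, 14.0]
contact_force: [0.5, -0.4, 0.4]
grip_width: 0.08
t: 35.65
ee_pos: [0.5825, -0.3898, 0.0368]
ee_rot: [180.0, -0.1, 14.0]
contact_force: [-0.8, 0.4, 5.4]
grip_width: 0.054
t: 36.28
ee_pos: [0.581, -0.3883, 0.1433]
ee_rot: [-179.8, 0.1, 14.0]
contact_force: [-0.0, 0.9, -2.1]
grip_width: 0.0539
t 36.27 tcp [ 0.581  -0.3883  0.1433] rot [-1.7982e+02  1.2000e-01  1.3970e+01] F [-0.   0.9 -2.1] g 0.0539
```

View pics/ov10.png

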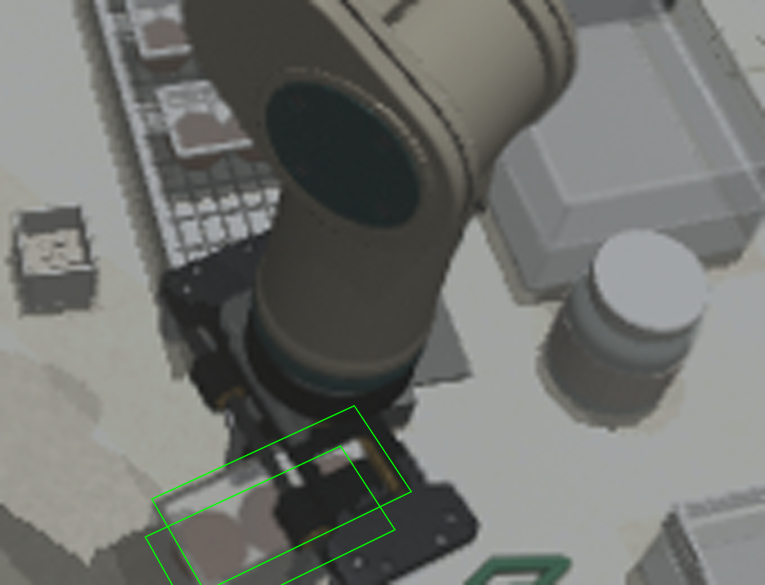

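```bash
python3 -m creep '[[2,5,0,-0.05],[4,10,0,-0.1],[6,15,0,-0.17],[7.7,20.6,0,-0.253],[7.7,20.6,0,-0.253],[7.7,20.6,0,-0.253],[7.7,20.6,-3,-0.253],[7.7,20.6,-5.5,-0.253],[7.7,20.6,-5.5,-0.253]]'; python3 - <<'E'
from h import *
s=S()
o=Ov('side',(230,170,430,320),4)
x,y,_=s['ee_pos']
for z in (.054,.1): o.box(x,y,-.5,z)
o.save('ov11')
E
```

```text
t: 37.45
ee_pos: [0.6563, -0.1852, 0.0883]
ee_rot: [-180.0, 0.3, -0.7]
contact_force: [-1.0, 0.1, -1.7]
grip_width: 0.0541
t 37.45 tcp [ 0.6563 -0.1852  0.0883] rot [-179.97    0.3    -0.71] F [-1.   0.1 -1.7] g 0.0541
```

View pics/ov11.png

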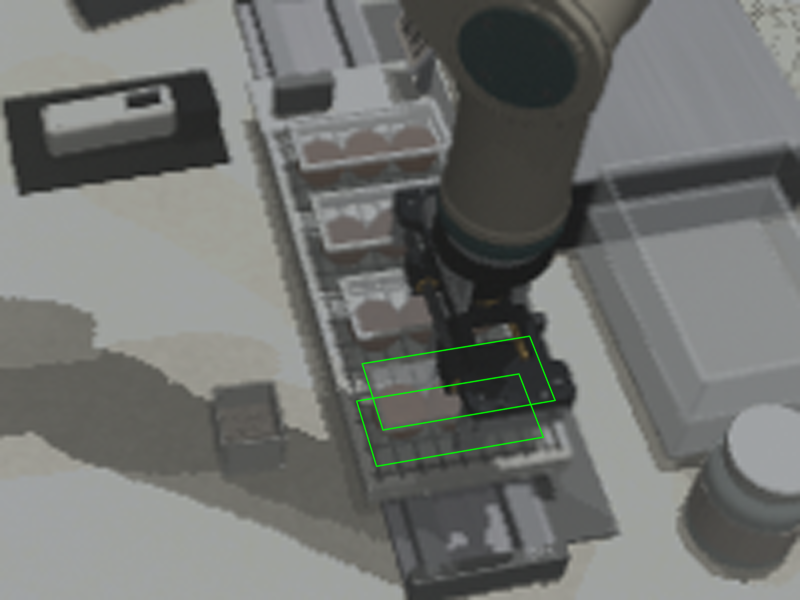

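```bash
python3 -m creep '[[0,0.1,-0.95,0],[0,0.1,-0.95,0],[0,0.1,-0.95,0]]'; python3 -m creep '[[0,0,0,0],[0,0,0,0],[0,0,0,0],[0,0,4,0],[0,0,10,0],[0,15,14,0],[-2,20,14,0],[-4,26,14,0],[-4,31.5,14,0],[-4,31.5,14,0],[-4,31.5,14,0]]' 0.7; python3 - <<'E'
from h import *
snap('side','c5',(230,120,430,320),3)
S()
snap('top','c6',(190,120,410,220),3.6)
print(*regs('top','punnet1',.09),sep='\n')
print(*boxes('side','punnet1'),sep='\n')
E
```

```text
t: 37.88
ee_pos: [0.6593, -0.1826, 0.0817]
ee_rot: [180.0, -0.0, -0.5]
contact_force: [0.1, 0.1, -2.3]
grip_width: 0.0536
t: 39.25
ee_pos: [0.618, 0.1397, 0.2208]
ee_rot: [-179.8, 0.1, -0.0]
contact_force: [0.1, -0.9, -1.1]
grip_width: 0.066
t 39.3 tcp [0.6183 0.1376 0.221 ] rot [-1.7988e+02  2.0000e-02 -1.4000e-01] F [-0.5  0.6 -0.1] g 0.0662
(0.98, 657, 54, 'L', 123, 'W', 57, 'ang', 1.3)
(0.97, 271, -432, 'L', 127, 'W', 58, 'ang', -81.2)
(0.8, 656, -26, 'L', 123, 'W', 57, 'ang', 1.2)
(0.75, 653, -180, 'L', 125, 'W', 61, 'ang', -1.4)
(0.61, 300, -275, 'L', 118, 'W', 61, 'ang', 1.7)
(0.57, 515, -139, 'L', 50, 'W', 44, 'ang', -88.6)
(0.91, [0.6564, -0.0357, 0.085])
(0.88, [0.2747, -0.4456, 0.0416])
(0.81, [0.6593, -0.1129, 0.0883])
(0.7, [0.6554, 0.0476, 0.088])
(0.65, [0.2945, -0.2979, 0.0431])
(0.63, [0.6568, -0.1955, 0.0899])
```

View pics/c5.png

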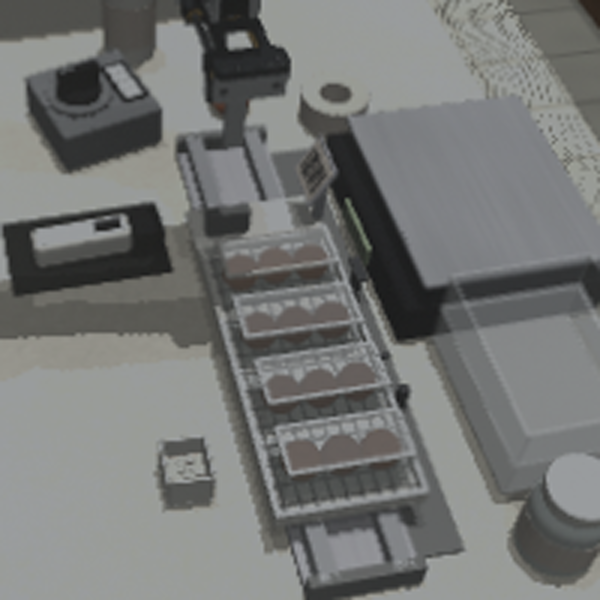

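View pics/c6.png

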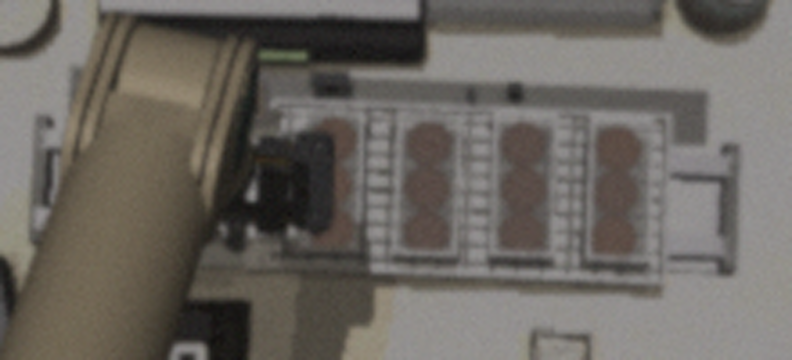

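```bash
python3 - <<'E'
from h import *
o=Ov('side',(290,190,380,300),5.4)
for yy in(-.183,-.104,-.024,.056):
  for z in (.044,.09): o.box(.6595,yy,-.5,z)
o.save('ov12')
E
```

```text
(no output)
```

View pics/ov12.png

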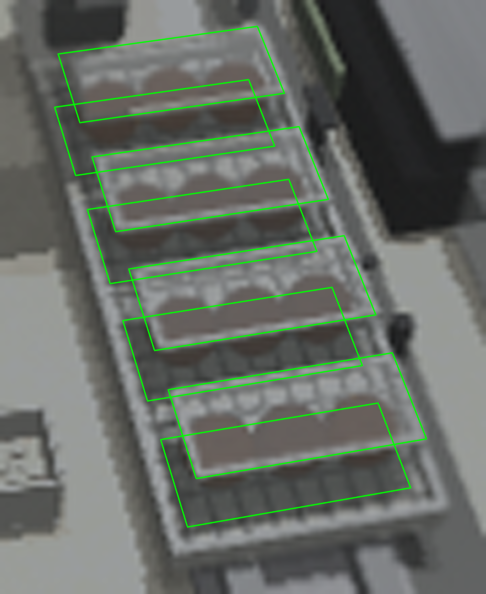

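```bash
python3 - <<'E'
from h import *
o=Ov('side',(280,150,360,220),8)
for z in (.042,.076): o.box(.6255,.1323,-.5,z,.025,.007)
o.save('ov13'); S()
E
```

```text
t 39.55 tcp [0.6194 0.1298 0.2214] rot [ 1.7993e+02 -3.0000e-02 -7.3000e-01] F [-0.2 -0.2  0.5] g 0.0658
```

View pics/ov13.png

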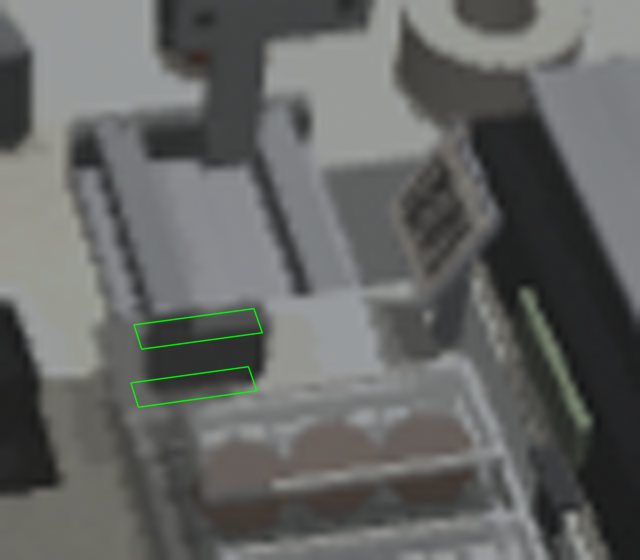

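```bash
python3 -m creep '[[0.6,0.45,-5,0],[0.6,0.45,-10,0],[0.6,0.45,-12,0],[0.6,0.45,-12,0],[0.6,0.45,-12,0],[0.6,0.45,-12,0]]' 0.3; python3 -m creep '[[0,0,-1,0],[0,0,-2,0],[0,0,-2.4,0],[0,0,-2.4,0],[0,0,-2.4,0]]'; python3 - <<'E'
from h import *
o=Ov('side',(280,150,360,220),8)
o.save('t1'); S()
E
```

```text
t: 40.3
ee_pos: [0.6263, 0.137, 0.1031]
ee_rot: [-180.0, -0.2, -0.5]
contact_force: [0.1, -0.3, 0.7]
grip_width: 0.0285
t: 40.92
ee_pos: [0.6252, 0.1369, 0.0773]
ee_rot: [180.0, -0.0, -0.5]
contact_force: [0.7, 0.1, 0.2]
grip_width: 0.0284
t 40.98 tcp [0.6252 0.1369 0.0774] rot [ 1.8e+02 -2.0e-02 -5.4e-01] F [ 0.3 -0.7 -0.5] g 0.0283
```

View pics/t1.png

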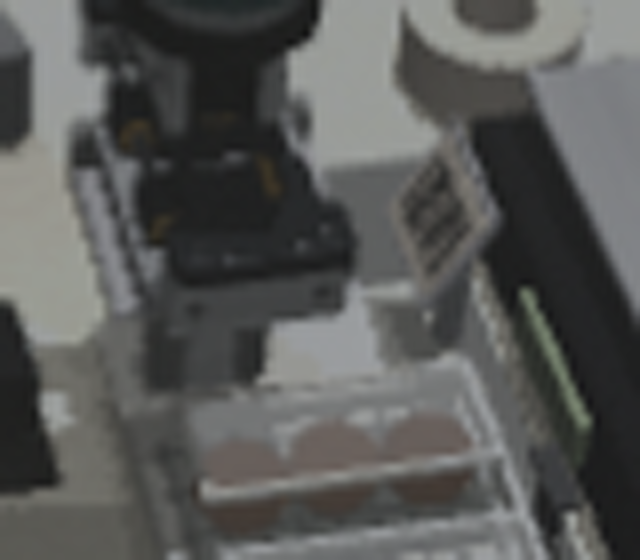

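```bash
python3 -m creep '[[0,-0.1,-0.5,0],[0,-0.1,-0.5,0],[0,-0.1,-0.5,0]]'; python3 -m creep '[[0,0,0,0],[0,0,0,0],[0,0,0,0],[0,0,0,0]]' 0
```

```text
t: 41.35
ee_pos: [0.625, 0.1359, 0.0721]
ee_rot: [180.0, 0.0, -0.5]
contact_force: [1.2, 0.5, -0.1]
grip_width: 0.0286
t: 41.85
ee_pos: [0.6251, 0.1362, 0.0723]
ee_rot: [-180.0, -0.0, -0.5]
contact_force: [0.0, 0.4, 1.1]
grip_width: 0.0134
```

```bash
python3 -m creep '[[0,0.5,0,0],[0,1.5,0,0],[0,2.5,0,0],[0,3.5,0,0],[0.05,4.5,0,0],[0.05,5.5,0,0],[0.05,6.5,0,0],[0.05,7.5,0,0],[0.1,8.5,0,0],[0.1,9.3,0,0],[0.1,10,0,0],[0.1,10,0,0]]'; python3 - <<'E'
from h import *
S()
snap('side','s1',(220,60,400,320),2.3)
snap('top','s2',(150,110,390,210),3.3)
S()
E
```

```text
t: 43.35
ee_pos: [0.6269, 0.2381, 0.0723]
ee_rot: [-179.9, -0.1, -0.5]
contact_force: [5.7, 0.9, -2.5]
grip_width: 0.014
t 43.35 tcp [0.6269 0.2381 0.0723] rot [-1.799e+02 -1.200e-01 -4.600e-01] F [ 5.7  0.9 -2.5] g 0.014
t 43.45 tcp [0.6269 0.2382 0.0723] rot [-1.7988e+02 -1.2000e-01 -4.7000e-01] F [ 5.1  0.7 -2.3] g 0.0137
```

View pics/s1.png

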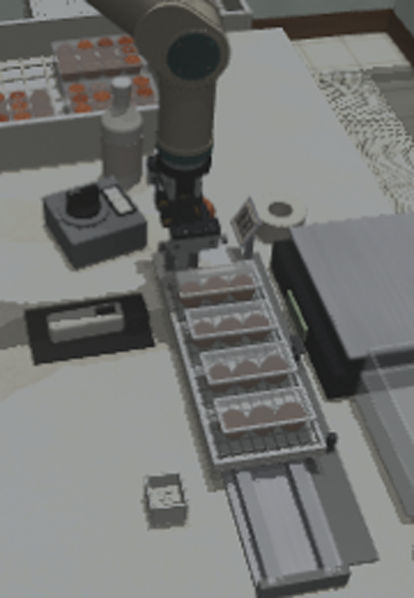

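View pics/s2.png

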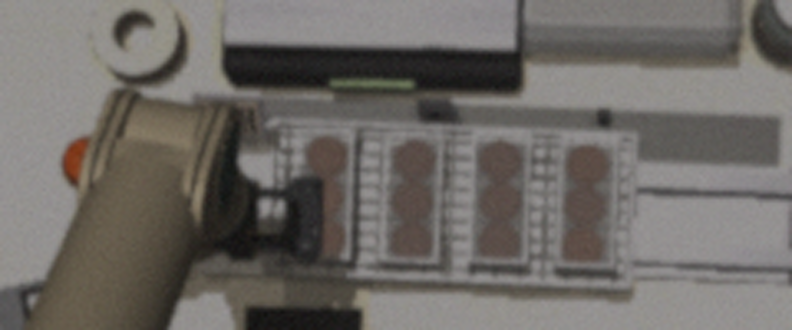

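```bash
python3 -m creep '[[0,0.3,0,0],[0,0.6,0,0],[0,0.9,0,0],[0,0.9,0,0]]';python3 -m creep '[[0,0.2,0,0],[0,0.2,0,0]]';python3 -m creep '[[0,0.2,0,0],[0,0.2,0,0]]';python3 -m creep '[[0,0.2,0,0],[0,0.2,0,0]]'
```

```text
t: 43.95
ee_pos: [0.627, 0.2443, 0.0723]
ee_rot: [179.9, -0.1, -0.6]
contact_force: [5.6, -3.8, -3.1]
grip_width: 0.0139
t: 44.2
ee_pos: [0.627, 0.2444, 0.0723]
ee_rot: [179.8, -0.1, -0.6]
contact_force: [5.2, -5.2, -2.6]
grip_width: 0.0134
t: 44.45
ee_pos: [0.627, 0.2447, 0.0723]
ee_rot: [179.7, -0.1, -0.7]
contact_force: [3.7, -9.3, -1.8]
grip_width: 0.0141
t: 44.7
ee_pos: [0.627, 0.2449, 0.0723]
ee_rot: [179.6, -0.1, -0.7]
contact_force: [4.1, -11.7, -0.8]
grip_width: 0.0139
```

```bash
python3 -m creep '[[0,0.2,0,0],[0,0.2,0,0]]';python3 -m creep '[[0,0.2,0,0],[0,0.2,0,0]]';python3 -m creep '[[0,0.2,0,0],[0,0.2,0,0]]'; python3 - <<'E'
from h import *
snap('side','s3',(270,140,400,280),5)
snap('top','s4',(190,110,350,210),5)
E
```

```text
t: 44.95
ee_pos: [0.627, 0.2451, 0.0723]
ee_rot: [179.4, -0.1, -0.8]
contact_force: [3.6, -14.2, 0.4]
grip_width: 0.0136
t: 45.2
ee_pos: [0.6271, 0.2513, 0.0723]
ee_rot: [179.8, -0.1, -0.7]
contact_force: [4.6, -2.7, -2.9]
grip_width: 0.0135
t: 45.45
ee_pos: [0.6272, 0.2576, 0.0723]
ee_rot: [-180.0, -0.2, -0.5]
contact_force: [6.1, -0.8, -2.3]
grip_width: 0.0138
```

View pics/s4.png

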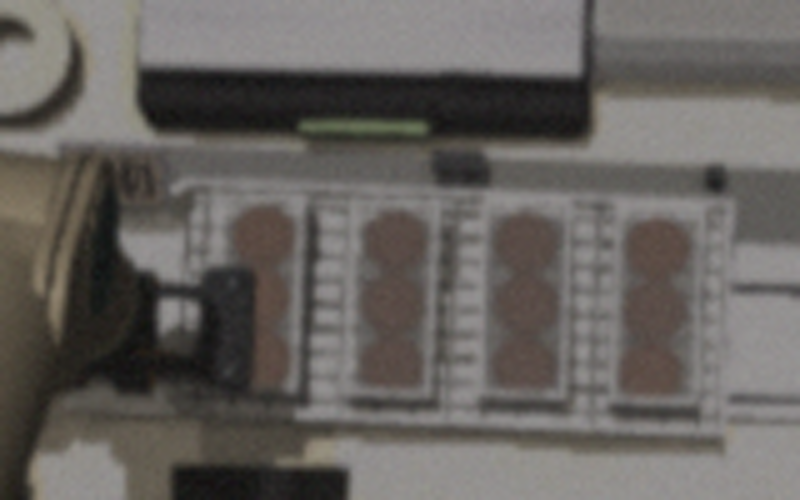

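View pics/s3.png

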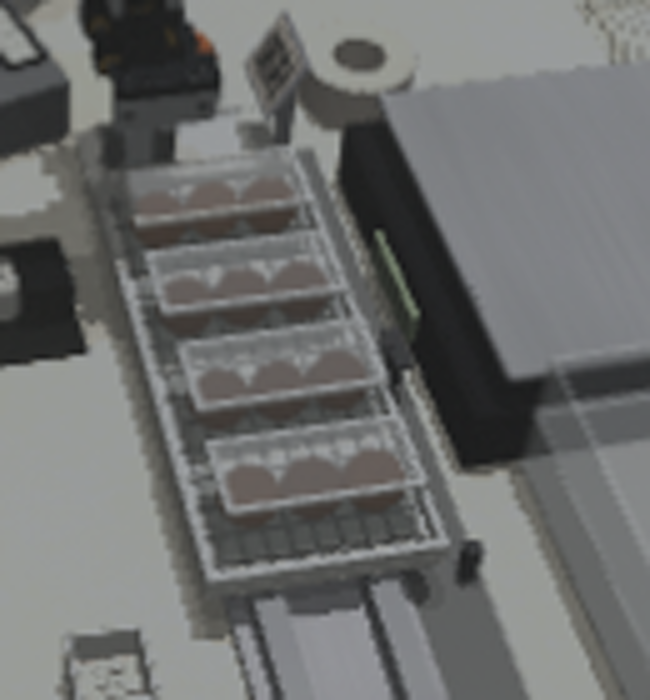

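```bash
python3 -m creep '[[0,0,0,0],[0,0,0,0],[0,0,0,0],[0,0,3,0],[0,0,8,0],[0,0,12,0],[-10,-8,14,0],[-16,-12,14,0],[-16,-12,14,0],[-16,-12,14,0]]' 0.3; python3 - <<'E'
from h import *
S()
snap('side','s5',(270,120,400,250),5)
snap('top','s6',(180,110,350,210),4.7)
print(*boxes('side','scanner'),*boxes('top','scanner'),*boxes('top','pad'),sep='\n')
print(*regs('top','scanner',.038),*regs('top','pad',.004),sep='\n')
E
```

```text
t: 46.8
ee_pos: [0.4621, 0.135, 0.2126]
ee_rot: [-179.9, 0.2, -0.7]
contact_force: [0.5, 0.2, -0.0]
grip_width: 0.0284
t 46.8 tcp [0.4621 0.135  0.2126] rot [-179.93    0.2    -0.71] F [ 0.5  0.2 -0. ] g 0.0284
(0.56, [0.4954, 0.1608, 0.0356])
(0.55, [0.66, 0.0042, 0.0864])
(0.5, [0.56, 0.1656, 0.0436])
(0.64, [0.4169, 0.1399, 0.0029])
(0.58, 674, 10, 'L', 604, 'W', 174, 'ang', 89.1)
(0.53, 557, 171, 'L', 37, 'W', 15, 'ang', -88.6)
(0.45, 408, 137, 'L', 40, 'W', 22, 'ang', 1.7)
```

View pics/s5.png

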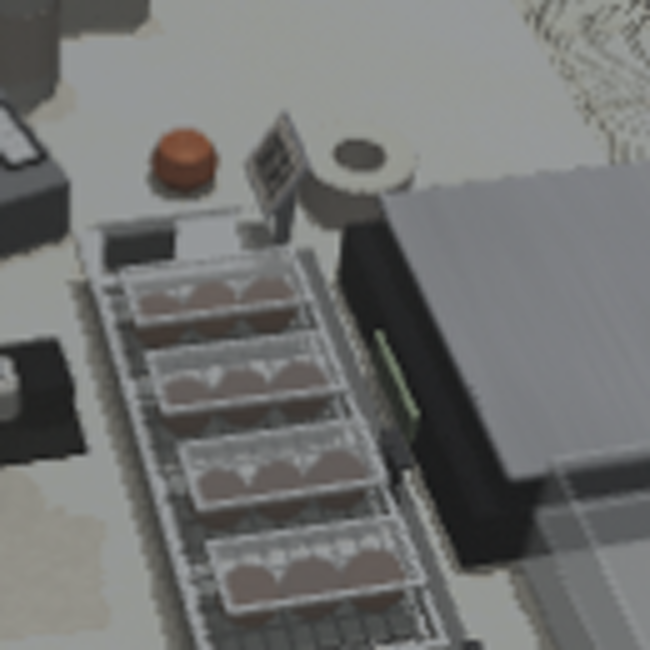

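View pics/s6.png

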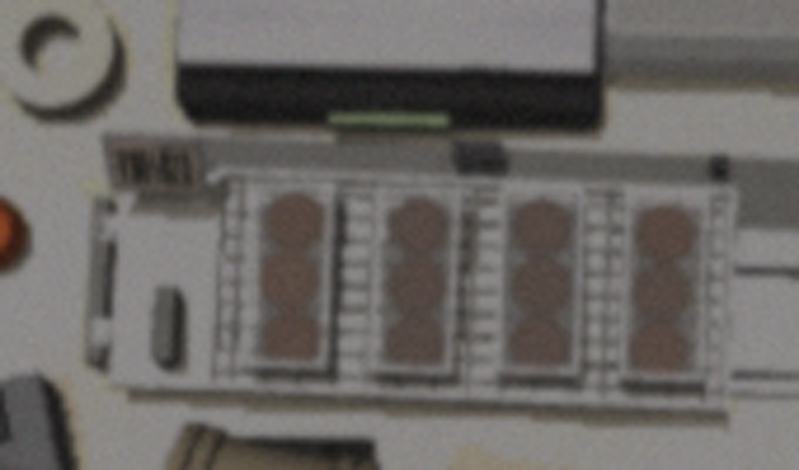

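```bash
python3 - <<'E'
from h import *
f=lambda x,y:(180+x/4.7,110+y/4.7)
print('tab',pix2w('top',[f(168,290),f(168,365)],.078).round(4))
print('label ends',pix2w('top',[f(108,150),f(205,158)],.1).round(4))
print('tray corners',pix2w('top',[f(226,180),f(738,190),f(728,398),f(218,386)],.054).round(4))
print('posts',pix2w('top',[f(480,157),f(718,168)],.034).round(4))
E
```

```text
tab [[0.6504 0.2523 0.078 ]
 [0.6021 0.2505 0.078 ]]
label ends [[0.7354 0.2901 0.1   ]
 [0.7317 0.2285 0.1   ]]
tray corners [[ 0.7277  0.2206  0.054 ]
 [ 0.7288 -0.113   0.054 ]
 [ 0.5925 -0.109   0.054 ]
 [ 0.5923  0.2212  0.054 ]]
posts [[ 0.7513  0.0558  0.034 ]
 [ 0.7475 -0.1014  0.034 ]]
```

```bash
python3 -m creep '[[0,-5,2,0],[0,-11,4,0],[0,-16,4,0],[0,-20,4,0],[0,-20,4,0],[0,-20,4,0]]' 0.6; python3 - <<'E'
from h import *
S()
snap('top','n0',(210,190,280,270),7.5)
snap('side','n1',(215,175,305,235),7.5)
print(*regs('top','scanner',.036),*regs('top','pad',.004),sep='\n')
E
```

```text
t: 47.9
ee_pos: [0.4665, -0.0622, 0.2518]
ee_rot: [-180.0, 0.0, -0.5]
contact_force: [0.5, -0.2, -0.0]
grip_width: 0.0561
t 47.9 tcp [ 0.4665 -0.0622  0.2518] rot [-1.7999e+02  3.0000e-02 -4.8000e-01] F [ 0.5 -0.2 -0. ] g 0.0561
(0.69, 476, 178, 'L', 179, 'W', 107, 'ang', 1.7)
```

View pics/n0.png

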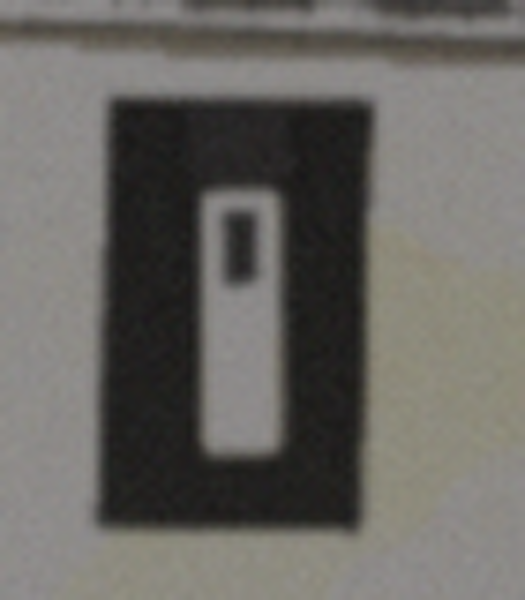

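View pics/n1.png

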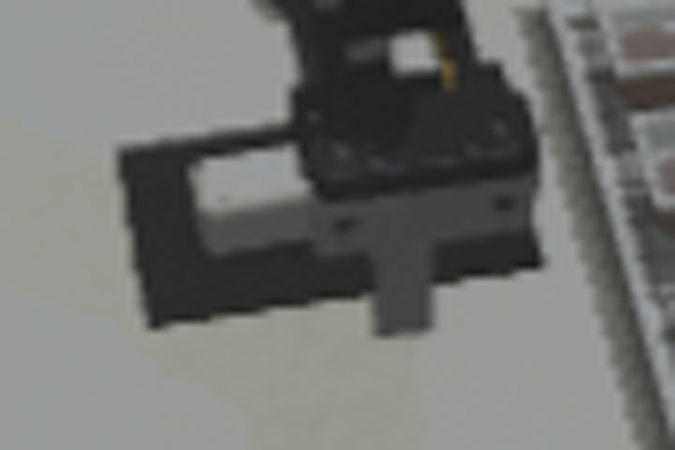

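```bash
python3 - <<'E'
from h import *
f=lambda x,y:(210+x/7.5,190+y/7.5)
h=pix2w('top',[f(241,190),f(243,458)],.038).round(4);print('handle front/back',h)
print('head front',pix2w('top',f(241,100),.04).round(4))
p=pix2w('top',[f(112,98),f(373,100),f(360,528),f(98,525)],.004);print('pad',p.round(4),p.mean(0))
d=h[0]-h[1];print(np.degrees(np.arctan2(d[1],d[0])))
E
```

```text
handle front/back [[0.5239 0.1725 0.038 ]
 [0.4146 0.1682 0.038 ]]
head front [[0.5607 0.1735 0.04  ]]
pad [[0.5639 0.2311 0.004 ]
 [0.5657 0.1217 0.004 ]
 [0.3872 0.1219 0.004 ]
 [0.3857 0.2307 0.004 ]] [0.47563259 0.17633994 0.004     ]
2.252926474875884
```

```bash
python3 -m creep '[[0.5,6,0,0],[1,12,0,0],[1.5,18,0,0.04],[1.9,23.7,0,0.04],[1.9,23.7,-4,0.04],[1.9,23.7,-9,0.04],[1.9,23.7,-14,0.04],[1.9,23.7,-15,0.04],[1.9,23.7,-15,0.04]]' 0.6; python3 - <<'E'
from h import *
s=S()
snap('side','n2',(215,145,325,235),7)
E
```

```text
t: 49.22
ee_pos: [0.4853, 0.1743, 0.1026]
ee_rot: [180.0, -0.0, 1.8]
contact_force: [0.6, -0.4, -0.3]
grip_width: 0.0567
t 49.23 tcp [0.4853 0.1743 0.1026] rot [ 1.7999e+02 -1.0000e-02  1.7900e+00] F [ 0.6 -0.4 -0.3] g 0.0567
```

View pics/n2.png

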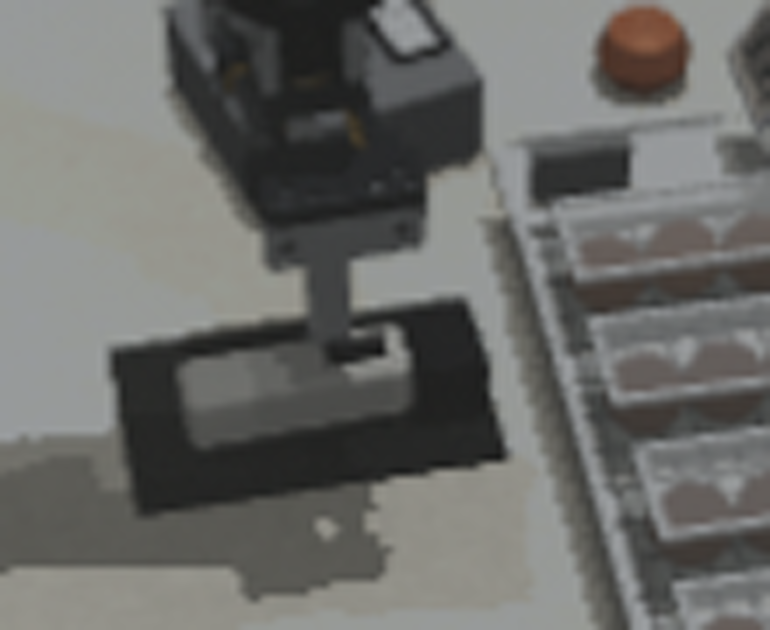

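```bash
python3 -m creep '[[0,0,-4,0],[0,0,-7,0],[0,0,-7,0],[0,0,-7,0]]' 0.6; python3 -m creep '[[0,0,0,0],[0,0,0,0],[0,0,0,0],[0,0,0,0]]' 0.1; python3 -m creep '[[0,0,3,0],[0,0,8,0],[0,0,10,0],[0,0,10,0],[0,0,10,0]]'; python3 - <<'E'
from h import *
s=S()
snap('side','n3',(215,125,345,235),6)
E
```

```text
t: 49.78
ee_pos: [0.4865, 0.1743, 0.034]
ee_rot: [-180.0, -0.2, 1.8]
contact_force: [-0.3, 0.8, -0.5]
grip_width: 0.0561
t: 50.28
ee_pos: [0.4854, 0.1743, 0.0328]
ee_rot: [-180.0, -0.0, 1.8]
contact_force: [-0.1, 0.4, 5.9]
grip_width: 0.0335
t: 50.9
ee_pos: [0.4841, 0.1741, 0.1312]
ee_rot: [180.0, 0.1, 1.8]
contact_force: [-0.2, 0.5, -2.8]
grip_width: 0.0343
t 50.9 tcp [0.4841 0.1741 0.1312] rot [1.7998e+02 1.1000e-01 1.7800e+00] F [-0.2  0.5 -2.8] g 0.0343
```

View pics/n3.png

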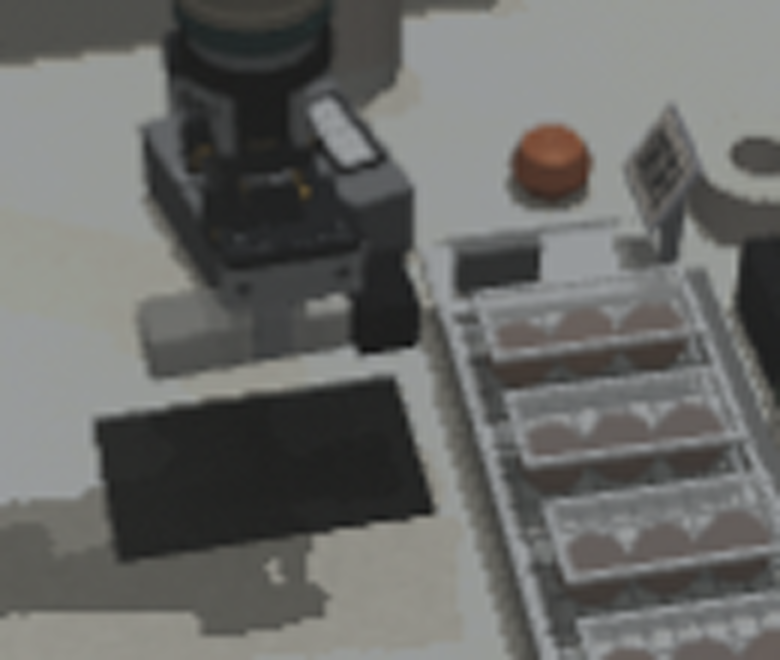

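```bash
python3 -m creep '[[0,2,1,0],[0,5,1,-0.01],[1,8,1,-0.02],[3,8.8,1,-0.03],[5,8.8,1,-0.03],[7,8.8,0,-0.03],[8,8.8,-0.7,-0.03],[8,8.8,-0.7,-0.03],[8,8.8,-0.7,-0.03],[8,8.8,-0.7,-0.03]]'; python3 - <<'E'
from h import *
s=S()
snap('side','n4',(215,115,365,235),5)
snap('top','n5',(150,110,310,230),5)
S()
E
```

```text
t: 52.2
ee_pos: [0.5644, 0.2623, 0.1254]
ee_rot: [-180.0, 0.0, 0.1]
contact_force: [0.9, -0.4, -1.6]
grip_width: 0.034
t 52.2 tcp [0.5644 0.2623 0.1254] rot [-1.7998e+02  2.0000e-02  6.0000e-02] F [ 0.9 -0.4 -1.6] g 0.034
t 52.3 tcp [0.5647 0.2623 0.1256] rot [-1.7997e+02 -1.0000e-02  6.0000e-02] F [-0.8 -0.1 -1.7] g 0.0336
```

View pics/n4.png

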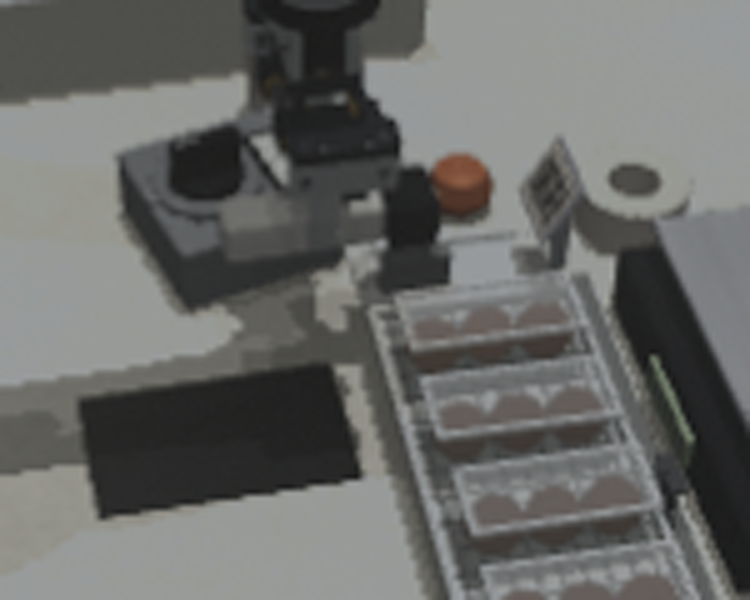

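View pics/n5.png

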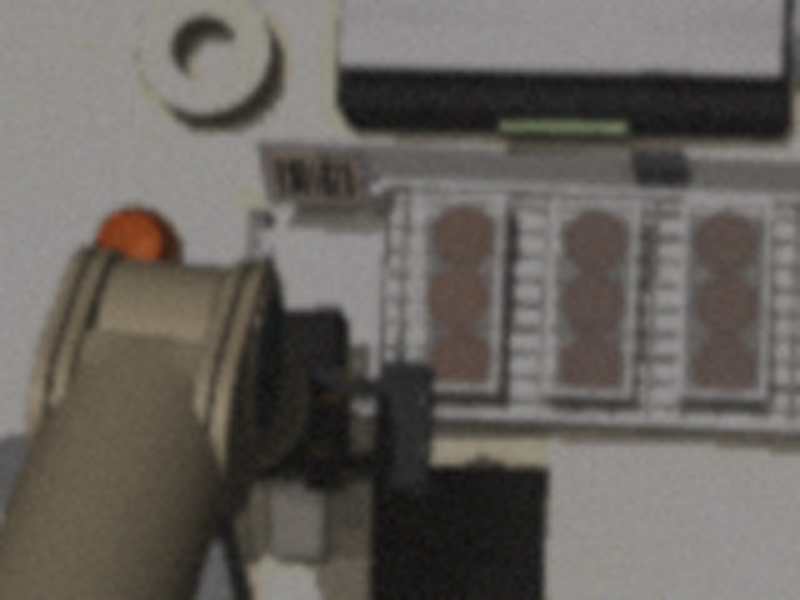

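```bash
python3 -m creep '[[0,-0.4,0,0],[0,-0.4,0,0],[0,-0.4,0,0]]'; python3 - <<'E'
from h import *
s=S(); t=s['ee_pos']
o=Ov('side',(265,130,345,190),9); q=Ov('top',(190,120,270,220),6)
for a in (o,q):
    for X,c in (((t[0]+.078,t[1],.114),(0,255,0)),((.7225,.2626,.114),(0,0,255)),((.7225,.2586,.114),(255,0,0))):
        p=(w2pix(a.cam,X)[0]-a.off+.5)*a.k-.5; cv2.circle(a.o,tuple(int(v) for v in p),4,c,-1)
    n='n6' if a is o else 'n7'; a.save(n)
E
```

```text
t: 52.68
ee_pos: [0.565, 0.258, 0.1253]
ee_rot: [-180.0, -0.0, 0.0]
contact_force: [0.5, -0.3, -1.9]
grip_width: 0.0338
t 52.67 tcp [0.565  0.258  0.1253] rot [-1.7999e+02 -1.0000e-02  4.0000e-02] F [ 0.5 -0.3 -1.9] g 0.0338
```

View pics/n6.png

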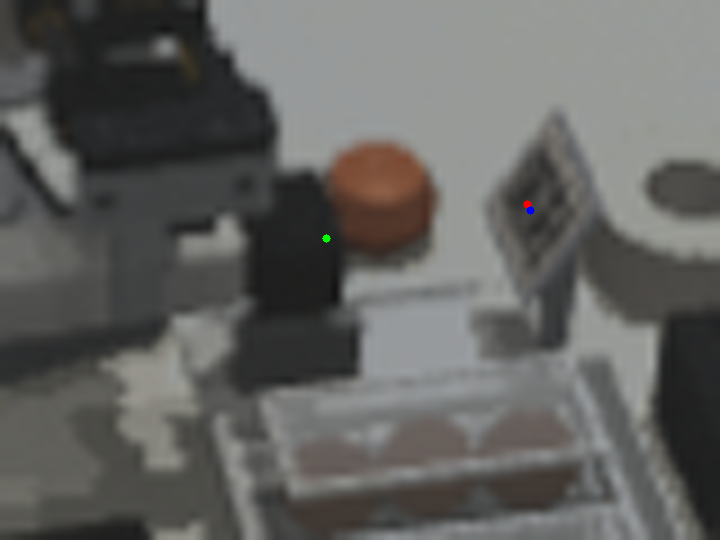

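View pics/n7.png

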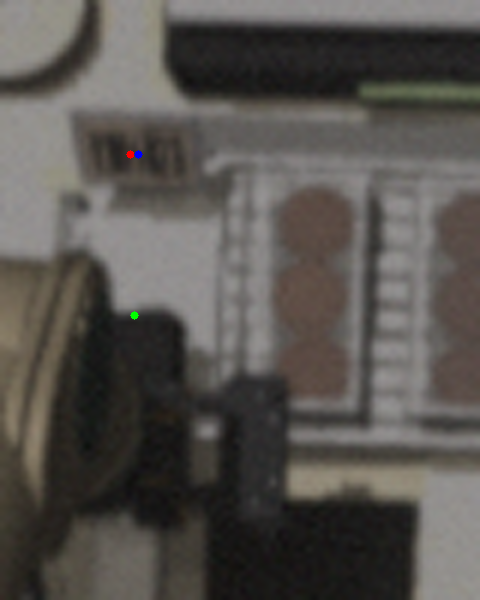

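```bash
for i in 1 2; do python3 -m creep '[[0,0,0,0],[0,0,0,0],[0,0,0,0],[0,0,0,0],[0,0,0,0],[0,0,0,0],[0,0,0,0],[0,0,0,0],[0,0,0,0],[0,0,0,0],[0,0,0,0],[0,0,0,0]]'; done; python3 - <<'E'
from h import *
snap('side','n8',(225,115,365,215),5.5); S()
E
```

```text
t: 54.28
ee_pos: [0.565, 0.258, 0.1252]
ee_rot: [180.0, -0.0, 0.0]
contact_force: [0.2, 0.5, -1.2]
grip_width: 0.0339
t: 55.78
ee_pos: [0.565, 0.258, 0.1252]
ee_rot: [180.0, -0.0, 0.0]
contact_force: [1.0, -0.7, -2.5]
grip_width: 0.0337
t 55.83 tcp [0.565  0.258  0.1252] rot [1.8e+02 0.0e+00 4.0e-02] F [ 0.   0.  -0.9] g 0.0338
```

View pics/n8.png

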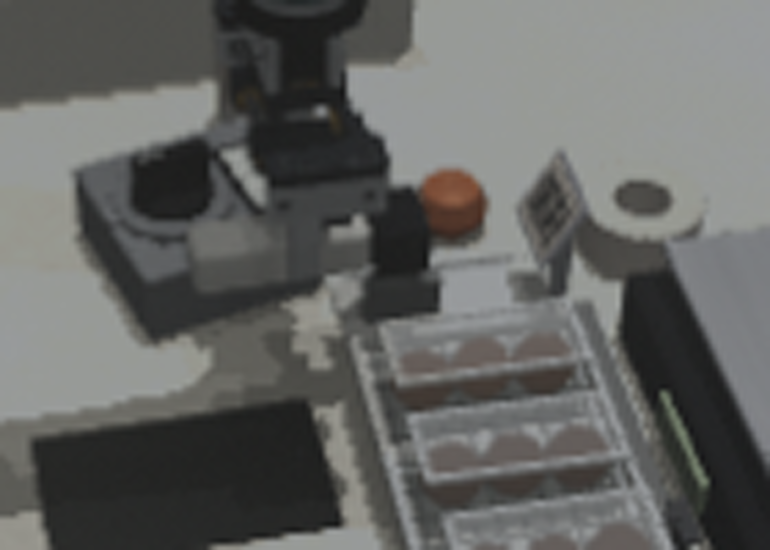

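```bash
python3 -m creep '[[-2,0,1,0],[-5,0,1.5,0],[-8.6,0,1.5,0.03],[-8.6,-4,1.5,0.03],[-8.6,-8,1.5,0.03],[-8.6,-8,0,0.03],[-8.6,-8,-4,0.03],[-8.6,-8,-6,0.03],[-8.6,-8,-7,0.03],[-8.6,-8,-7,0.03],[-8.6,-8,-7,0.03]]'; python3 - <<'E'
from h import *
snap('side','n9',(205,135,335,235),6); S()
E
```

```text
t: 57.2
ee_pos: [0.4796, 0.1783, 0.0558]
ee_rot: [-180.0, -0.1, 1.8]
contact_force: [-0.1, 0.1, -2.0]
grip_width: 0.0339
t 57.25 tcp [0.4796 0.1783 0.0559] rot [-1.7997e+02 -9.0000e-02  1.7700e+00] F [ 0.6  0.1 -0.9] g 0.0335
```

View pics/n9.png

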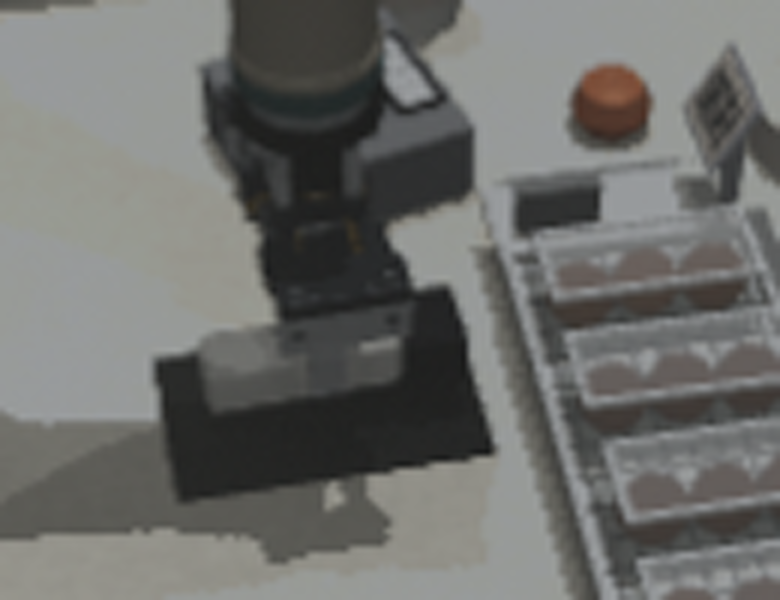

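Now lower 2.25 cm (to 0.033), release and clear away.

```bash
python3 -m creep '[[0,0,-1,0],[0,0,-1.8,0],[0,0,-2.25,0],[0,0,-2.25,0],[0,0,-2.25,0]]'; python3 -m creep '[[0,0,0,0],[0,0,0,0],[0,0,0,0],[0,0,4,0],[0,0,10,0],[0,0,15,0],[-2,-8,20,0],[-4,-16,22,0],[-6,-25,22,0],[-6,-30,22,0],[-6,-30,22,0],[-6,-30,22,0]]' 0.6; python3 - <<'E'
from h import *
S()
snap('side','z1'); snap('top','z2',(140,110,420,310),2.8)
o=Ov('top',(140,110,140+70,250),1,None)
print(*regs('top','scanner',.038),*regs('top','pad',.004),*regs('top','punnet1',.09),sep='\n')
E
```

```text
t: 57.88
ee_pos: [0.4788, 0.178, 0.0327]
ee_rot: [-180.0, 0.0, 1.8]
contact_force: [-1.4, 0.7, 2.9]
grip_width: 0.0338
t: 59.38
ee_pos: [0.418, -0.1268, 0.2536]
ee_rot: [179.9, -0.1, 1.2]
contact_force: [0.2, -0.5, -0.0]
grip_width: 0.0565
t 59.38 tcp [ 0.418  -0.1268  0.2536] rot [ 1.799e+02 -1.200e-01  1.250e+00] F [ 0.2 -0.5 -0. ] g 0.0565
(0.86, 482, 176, 'L', 147, 'W', 46, 'ang', 1.8)
(0.82, 475, 179, 'L', 175, 'W', 109, 'ang', 1.4)
(0.91, 272, -433, 'L', 131, 'W', 60, 'ang', -81.6)
(0.87, 655, -60, 'L', 126, 'W', 59, 'ang', 1.1)
(0.85, 660, 174, 'L', 126, 'W', 59, 'ang', -1.9)
(0.78, 657, 95, 'L', 126, 'W', 54, 'ang', -1.6)
(0.6, 658, 17, 'L', 123, 'W', 54, 'ang', 1.3)
```

View pics/z1.png

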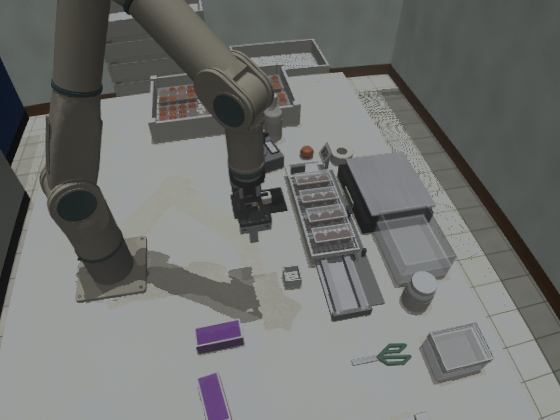

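View pics/z2.png

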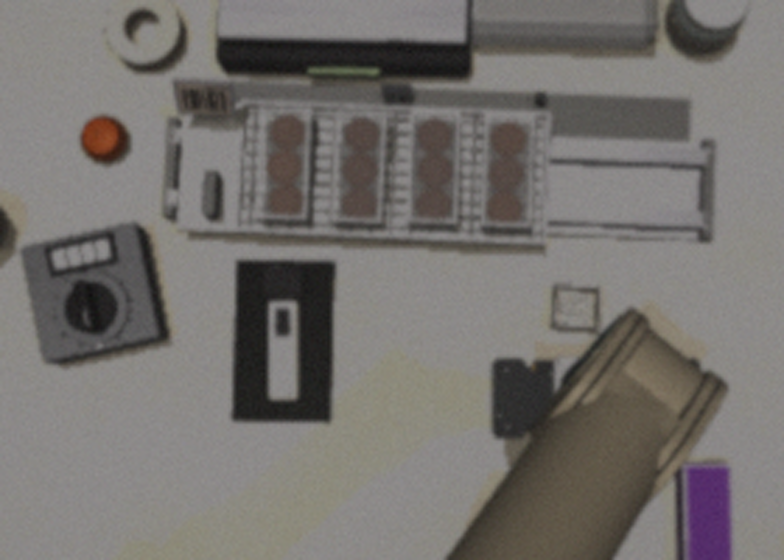

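```bash
python3 -m creep '[[0,0,0,0],[0,0,0,0],[0,0,0,0]]'; python3 - <<'E'
from h import *
snap('top','z3',(140,180,210,250),8)
f=1
from rig import workorder
print(workorder.hand_in())
E
```

```text
t: 60.05
ee_pos: [0.4191, -0.1217, 0.2527]
ee_rot: [180.0, 0.0, 1.8]
contact_force: [0.6, 0.0, 0.5]
grip_width: 0.0563
the job is handed in; nothing more can be done
None
```

View pics/z3.png

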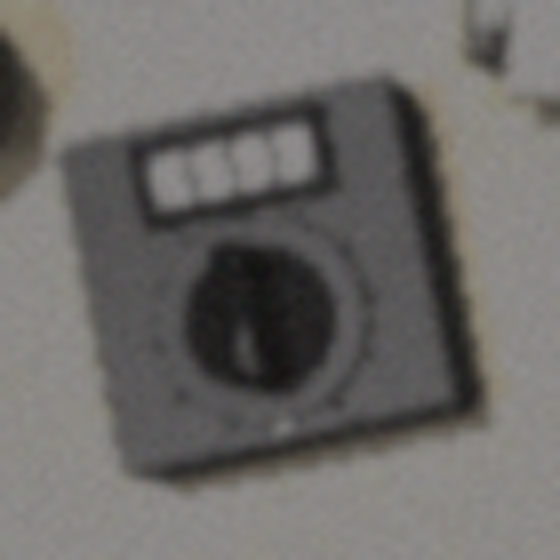

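I carried out the whole job and handed it in at about 60 s; the hand-in gives no verdict.

- **Counter knob:** I turned it anticlockwise to its zero stop in two grips. Its white line reads -165.3° against the zero mark at -165.1°, and the last picture still shows it there.
- **Punnets:** All four filled punnets are in the tray. Camera overlays before the slide showed each lying flat inside the rim. The two purple look-alikes were left alone.
- **Carrier:** I slid it left until it clicked: about 14 N of resistance, then a jump, then almost no force. The pictures put the tray middle within about 2 mm of the capped post.
- **Scan:** I held the scanner steady for about 3 s with its nose roughly 8 cm in front of the plate. I estimate the beam within about 1 cm of the plate's middle, judged from the pictures and not measured directly.
- **Scanner put back:** It lies along its pad, about 7 mm off centre lengthwise and 3 mm across. The arm was clear of everything, and the other things on the table that show in the final pictures are where they were.

**Disagreement:** the robot's own positions differed from the top camera by about 3 to 5 mm on the left side. I allowed for this, and it is well inside the tolerances except at the carrier. There it compares with a 7 mm limit, and my estimates put it within about 2 mm.

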